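# Free the passive leaf of a control cabinet and fit the missing contactor

### The arm

A 7-joint arm with a two-finger parallel gripper is mounted at the origin on the work surface. World frame = base frame: x ahead of the robot, y to its left, z up, the work surface at z = 0. Lengths are in m, angles in rad, forces in N, time in s.
With the tool pointing down it reaches from about 0.4 to 0.85 m from the base axis. Payload 4.4 kg.
Tool frame: the origin (TCP) lies on the front face of the gripper's body, between the roots of the fingers; the fingertips stand 97 mm ahead of it and the grasp point (between the pads) lies 78 mm ahead of it; z points along the fingers, y is the line along which they close (so a half turn about z gives the same grasp; the last joint's range is limited). The gripper opens to 94 mm and grips with 3 to 60 N. Pads are 16 mm wide; open, the fingers measure 119 mm over their backs; the gripper's body (75 mm by 177 mm) begins 78 mm behind the grasp point.
Start: joints at [-1.324, 0.628, 0.038, 1.517, -0.027, 0.996, -0.02], TCP at [0.2, 0.618, 0.303] pointing down, gripper open.
Joint ranges: [-3.06, 3.06], [-0.37, 2.12], [-1.25, 1.32], [0.18, 2.47], [-1.1, 4.24], [0.23, 1.98], [-2.94, 2.94]. Speed limits (rad/s): [2.57, 2.57, 3.14, 3.14, 3.14, 3.14, 3.14].

### API

Orientations are given as a rotation vector (axis times angle).
In Python, from rig import r gives the robot as it stands.
- The arm moves only by the tool apply_moves, never from a script. Its argument "steps" is a list of rows, each a list of 7 numbers: the closure, from 0 (fully open) to 1 (shut), then the shift along the world's x, y, z as a fraction of full scale, then the turn, a rotation vector about the world's x, y, z as a fraction of full scale. In form: [[jaw, tx, ty, tz, wx, wy, wz], ...]. A call has 1 to 5 rows; each row shifts and turns the commanded pose from where the row before left it; what a row does not reach is not made up. Full scale, the value 1, is 30 mm for a shift and 6 degrees for a turn. A row lasts 1/8 s, in which the tool goes at most 62.5 mm and 10.7 degrees, less where a joint would pass 70% of its speed; a pose out of reach is approached as far as the arm can. A call with a number of a shift or a turn outside -1 to 1 is refused whole. A call with a gripper value outside its range is refused whole. The fingers move at their own pace and stop on an object; "grip_force" is the grip in N (left out, the last holds). Time passes only in rows, so rows that do not move let the fingers close. It gives the time, the measured TCP pose, the force, the opening and the grip force at its end, in the units of the state.
- r.read_state(): the state, without advancing time (a new reading comes with each control period).
- r.grab_frame(name): name is "side" or "top" or "wrist"; returns a dict with "pixels" (400x640x3 uint8, red, green, blue), "intrinsics" (3x3 intrinsics, pixels), "view" (4x4, takes a point from world to camera coordinates). Camera axes: x right, y up, looking along -z (the intrinsics and any distortion apply to the point x, -y, -z); pixel columns grow to the right and rows downward; lengths in m; the calibration is good to about 2 mm. A picture is of the moment at which its call begins. There is no depth.
- r.finish_job(): hands the job in; it is judged then, once.
The state is a dict: "time": time; "qpos": joint angles; "joint_vel": joint speeds; "tau": joint torques, N m; "position": TCP position; "eef_rot": TCP orientation; "wrist_force": force on the tool from outside, world axes, zero at the start; "wrist_torque": the same for the moment, N m; "width": opening from 0.0 (shut) to 1.0 (fully open); "grasp_force": force on a finger pad.
Only numpy, scipy, OpenCV 4.12 (cv2) and the standard library are available. Lean on these libraries where they do the work, as an engineer would, in place of code of your own. Each camera call takes 0.05 s, during which the arm holds its last target. There are 200 camera calls.

### The job

The car lift's control cabinet lies on its back on the bench with its wide leaf already up. Withdraw the flush bolt of the narrow leaf fully, open that leaf until it stands up by itself, then turn the contactor onto its rail side and set it down, without dropping it, fully home on the rail in the gap between the two devices. Leave both leaves standing open with the bolt withdrawn, and do not disturb the carton, the multimeter, or the screwdriver.

Things in the scene. Friction and masses are not known exactly. Their poses are not given: they have to be found in the camera images.
- cabinet: light grey steel enclosure lying on its back, fixed: 400 (y) x 300 (x) x 120 mm high. Origin: centre of underside, z up. Frame 18 mm thick all round. Two leaves, flush in the frame, open upward on hinges along both sides (x direction, y = +-182 mm, 120 mm high). Inside: a DIN rail along y at x = 0, 35 mm wide, standing 15 mm off the plate, between wiring ducts 53 mm high at x = +-87 to 113 mm.
- passive_hinge (a point): middle of the hinge line of the narrow (passive) leaf, 120 mm above the bench at the cabinet's +y side. Turns with the leaf: x along the hinge line (cabinet's x), y from the leaf's free edge to the hinge, z normal to its outer face. The leaf is 260 mm long (x), 160 mm wide, 15 mm thick, about 0.6 kg; its outer face is level with the hinge line.
- passive (a joint): opening of the narrow leaf, rad: 0 shut (level), 1.57 upright, stop at 1.9. About 5 N at the handle lifts it. Stiff hinge: let go above about 1.2 it stays where it is, below that it falls shut. With the bolt thrown it only rattles by some 0.03.
- passive_handle (a point): middle of the dark bow handle on the narrow leaf: round bar 10 mm thick, 100 mm long, parallel to the hinge line and 132 mm from it, centre line 35 mm off the leaf's outer face (155 mm above the bench when shut), on a post at each end. Turns with the leaf, axes as passive_hinge.
- bolt_knob (a point): middle of the brass thumb piece of the flush bolt, by the narrow leaf's free edge towards its +x end, 142 mm from the hinge line: 12 mm (x) by 14 mm (y), rising from 2 to 15 mm above the leaf's outer face; this point is 9 mm above it. It slides in a dark slot along x: pull it towards -x (away from the cabinet's +x frame) to withdraw the bolt. Axes as passive_hinge.
- bolt (a joint): withdrawal of the flush bolt, m: 0 to 0.003 thrown into the frame (locked), 0.020 fully withdrawn (end stop). Takes about 3 to 4 N and stays where it is left; it clears the frame at about 0.016.
- active (a joint): opening of the wide leaf (198 mm wide, hinged at the cabinet's -y side, equally stiff hinge), rad: 0 shut, 1.57 upright, stop at 1.9. Starts open, between 1.45 and 1.8, and is left so.
- row: two dark devices clipped on the rail, fixed, with the free gap between them, under the narrow leaf. Origin: middle of the gap, on the rail's centre line at its top (28 mm above the bench); axes as the cabinet's (y along the rail). Gap 55 mm wide (y). Devices: 45 mm wide at -y with red knob, 36 mm at +y; 90 mm long (x), 70 mm high over the rail top (knob 80), 67 to 97 mm gap middle to hinge line.
- contactor: mini contactor, light grey block with dark front, 58 mm end to end (z), 45 wide (y), 57 deep (x), about 0.18 kg, standing on one terminal end. Origin: centre of the lower end face; z to the other end, +x to the rail side (at x = +28.5 mm), -x to the front (x = -28.5 mm for z = 14 to 44, -18.5 at the ends). Sides and ends are flat. Fitted: +x straight down, z along the row's x, either way round.
- contactor_base (a point): centre of the contactor's rail side (its +x face); axes as the contactor's. That side has a groove over its whole width (along y), 39 mm wide (z = 9.5 to 48.5 mm) and 8 mm deep, that goes over the 35 mm rail with its roof resting on the rail's top: fitted home, this point lies at x = 0, y = 0, z = -8 mm in the row's frame.
- carton: bystander: small brown carton with pale label, 66 x 52 x 64 mm high, beyond the contactor. Origin: centre of its underside.
- meter: bystander: yellow multimeter lying on its back, 185 x 85 x 45 mm high, to the robot's left of the contactor. Origin: centre of its underside.
- screwdriver: bystander: red-handled screwdriver, 200 mm, lying on the bench between the robot and the contactor. Origin: under its middle, on the bench.
There are look-alikes about, which are no part of the job. Leave any blue look-alike of the contactor alone.

How it is judged:
By the outcome, as a careful person would: the job done as asked, in the order asked, and still so for the second after the job is handed in, with the robot touching nothing.
It also fails if it takes over 72 s, if anything falls off the work surface, if the arm or the gripper's body presses on something with over 40 N, if the wrist force passes 120 N, or if a joint passes its speed limit or range.

## Working session

There is one attempt and no reset: what is moved stays moved. The work goes in short steps, Python scripts to look and compute and a tool call to move; the robot and the scene stay as the last step left them, time stands still between calls to the robot, and variables do not carry over. Pictures are saved under pics/ and viewed, at most 10 in all, crops included, and the job is handed in when it is done.

Besides the shell and the picture viewer there is one more tool, called in YAML: its name, and indented under it one key for each argument. apply_moves: Moves the arm, as the interface text tells. Its arguments: {"type":"object","properties":{"steps":{"type":"array"},"grip_force":{"type":"number"}},"required":["steps"]}

```bash
ls; mkdir -p pics; cat > h.py <<'E'
import numpy as np, cv2
from scipy.spatial.transform import Rotation as R
from rig import r
def snap(n,f):
    d=r.grab_frame(n); cv2.imwrite(f'pics/{f}.png',d['pixels'][:,:,::-1]); np.savez(f'pics/{f}.npz',**{k:np.array(d[k]) for k in('pixels','intrinsics','view')}); return d
def load(f): return dict(np.load(f'pics/{f}.npz'))
def ray(d,u,v):
    K,V=np.array(d['intrinsics']),np.array(d['view']); p=np.linalg.inv(K)@[u,v,1]
    p=np.array([p[0],-p[1],-p[2]]); return -V[:3,:3].T@V[:3,3], V[:3,:3].T@p
def onz(d,u,v,z):
    c,q=ray(d,u,v); return c+q*(z-c[2])/q[2]
def tri(*a):
    A=np.zeros((3,3));b=np.zeros(3)
    for d,u,v in a:
        c,q=ray(d,u,v);q=q/np.linalg.norm(q);M=np.eye(3)-np.outer(q,q);A+=M;b+=M@c
    return np.linalg.solve(A,b)
def proj(d,P):
    V=np.array(d['view']);p=V[:3,:3]@P+V[:3,3];q=np.array(d['intrinsics'])@[p[0],-p[1],-p[2]];return q[:2]/q[2]
E
python3 - <<'E'
from h import *
print(r.read_state())
ims=[]
for n in('side','top'):
    d=snap(n,n+'0'); print(n,ray(d,320,200),np.array(d['intrinsics'])); 
d=snap('wrist','wrist0')
E
```

```text
pics
{'time': 0.0, 'qpos': array([-1.32384104,  0.62932352,  0.03846808,  1.51831209, -0.0269972 ,
        0.99632909, -0.0199975 ]), 'joint_vel': array([-3.00893449e-04,  2.13358283e-03, -2.70089130e-04, -1.53797858e-05,
       -7.83573183e-04, -9.21033946e-04, -2.10405646e-03]), 'tau': array([-2.30054811e-04, -5.49737477e+01,  1.14323549e+00, -1.86644536e+01,
       -5.22789778e-02,  2.34138529e-02,  1.58622770e-04]), 'position': array([0.1998321 , 0.6180262 , 0.30178699]), 'eef_rot': array([-4.89260615e-01, -3.10300747e+00,  2.88460073e-03]), 'wrist_force': array([-0.41177663,  0.03799255,  0.34925715]), 'wrist_torque': array([-0.02782368, -0.05048418, -0.01447972]), 'grasp_force': 0.0, 'width': 1.0008077956622423}
side (array([-0.12537538, -0.76525459,  1.04046176]), array([ 0.44903926,  0.63231869, -0.6313074 ])) [[456.89624371   0.         318.40350812]
 [  0.         456.89624371 199.99230529]
 [  0.           0.           1.        ]]
top (array([0.39375327, 0.11975072, 1.25255708]), array([ 0.10859366,  0.00730385, -0.9940722 ])) [[435.23515762   0.         319.07433278]
 [  0.         435.23515762 201.9921591 ]
 [  0.           0.           1.        ]]
```

View pics/top0.png

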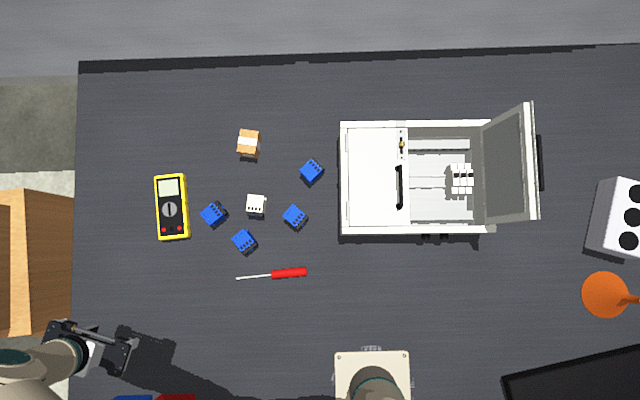

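View pics/side0.png

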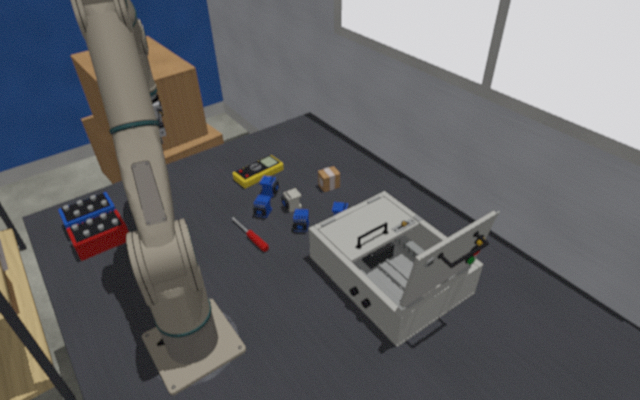

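The top view shows the contactor (pale) at about (256,204), the narrow leaf's handle at (400,187), its bolt knob at about (402,144), and the cabinet spanning (340..495,121..235). The side view shows the same things at (291,200), (373,236) and (403,225).

```bash
python3 - <<'E'
from h import *
t,s=load('top0'),load('side0')
def crop(d,x,y,w,h,k): return cv2.resize(d['pixels'][y:y+h,x:x+w,::-1],None,fx=k,fy=k,interpolation=cv2.INTER_CUBIC)
c=np.zeros((600,800,3),np.uint8)
c[:300,:400]=crop(t,335,115,100,75,4); c[:300,400:]=crop(t,340,165,100,75,4)
c[300:,:400]=crop(s,340,190,100,75,4); c[300:500,400:600]=crop(t,235,180,40,40,5);c[300:500,600:]=crop(s,270,180,40,40,5)
cv2.imwrite('pics/m1.png',c)
for n,u,v,z in[('contactor',256,204,.058),('handle',400,187,.155),('knob',402,144,.129),('c++',340,121,.12),('c-+',340,235,.12),('c--',495,231,.12),('blue',295,216,.05),('blue',311,171,.05),('sd',306,271,.02),('carton',249,142,.06)]:
    print(n,onz(t,u,v,z))
print(tri((t,400,187),(s,373,236)),tri((t,402,144),(s,403,225)),tri((t,256,204),(s,291,198)))
E
```

```text
contactor [0.51808073 0.30562382 0.058     ]
handle [ 0.54115858 -0.07611884  0.155     ]
knob [ 0.6583404  -0.09122381  0.129     ]
c++ [0.72782207 0.06906752 0.12      ]
c-+ [0.42471504 0.07865331 0.12      ]
c-- [ 0.42422233 -0.32207251  0.12      ]
blue [0.48248059 0.19903067 0.05      ]
blue [0.60746834 0.15158261 0.05      ]
sd [0.32943558 0.17339676 0.02      ]
carton [0.69295511 0.32293236 0.06      ]
[ 0.54407308 -0.08004029  0.1327499 ] [ 0.65744052 -0.09083762  0.1213701 ] [0.51776517 0.31059975 0.03579453]
```

View pics/m1.png

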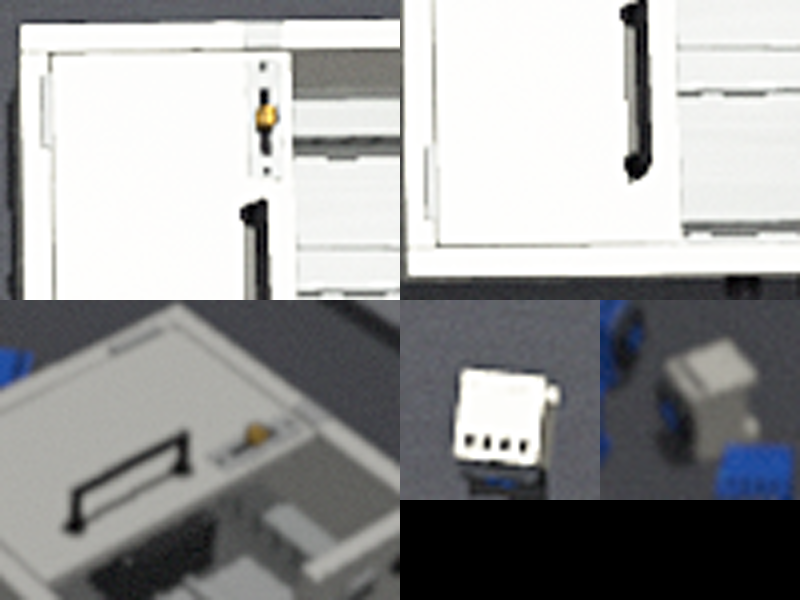

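apply_moves:
  steps:
    - [0, 0.8, -1, 0.1, 0, 0, 0.3]
    - [0, 0.8, -1, 0.1, 0, 0, 0.3]
    - [0, 0.8, -1, 0.1, 0, 0, 0.3]
    - [0, 0.8, -1, 0.1, 0, 0, 0.3]
    - [0, 0.8, -1, 0.1, 0, 0, 0.3]

```text
time: 0.78
position: [0.3207, 0.4673, 0.3176]
eef_rot: [-0.243, -3.132, 0.001]
wrist_force: [0.3, 0.7, 0.1]
width: 1.004
grasp_force: 0.0
```

apply_moves:
  steps:
    - [0, 0.8, -1, 0.1, 0, 0, 0.3]
    - [0, 0.8, -1, 0.1, 0, 0, 0.3]
    - [0, 0.8, -1, 0.1, 0, 0, 0.3]
    - [0, 0.8, -1, 0.1, 0, 0, 0.3]
    - [0, 0.8, -1, 0.1, 0, 0, 0.3]

```text
time: 1.4
position: [0.4406, 0.3174, 0.3326]
eef_rot: [0.004, -3.141, 0.0]
wrist_force: [0.7, 0.4, 0.3]
width: 1.002
grasp_force: 0.0
```

```bash
python3 - <<'E'
from h import *
d=snap('wrist','w1');s=r.read_state()
print(s['position'],s['qpos'],R.from_rotvec(s['eef_rot']).as_matrix().round(3));c,q=ray(d,320,200);print(c,q,np.array(d['view'])[:3,:3].round(2))
E
```

```text
[0.44468096 0.31202445 0.33298021] [-0.65245075  0.43933381 -0.01968226  1.7792696   0.01661543  0.92312656
  0.88663502] [[-1.     0.004  0.003]
 [ 0.004  1.    -0.004]
 [-0.003 -0.004 -1.   ]]
[0.36811133 0.31693382 0.41553889] [ 0.24817684  0.00481168 -0.96871825] [[-0.    1.    0.  ]
 [-0.97 -0.   -0.25]
 [-0.25 -0.    0.97]]
```

View pics/w1.png

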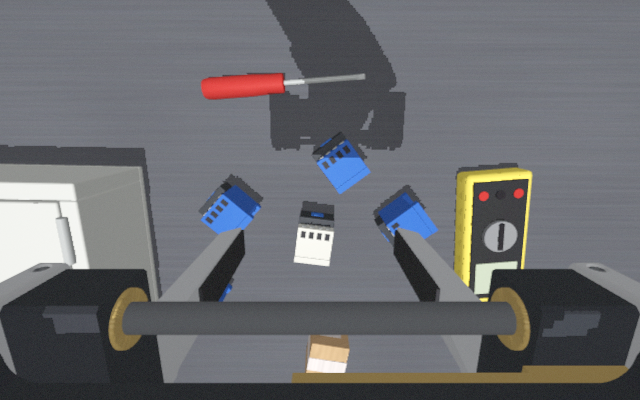

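The close-up shows the contactor's pale top at about (316,246) with its dark front up-image (world -x), ringed by four blue look-alikes. I'll measure it and move on to the cabinet.

apply_moves:
  steps:
    - [0, 0.4, -0.9, 0, 0, 0, 0]
    - [0, 0.4, -0.9, 0, 0, 0, 0]
    - [0, 0.4, -0.9, 0, 0, 0, 0]
    - [0, 0.4, -0.9, 0, 0, 0, 0]
    - [0, 0.4, -0.9, 0, 0, 0, 0]

```text
time: 2.08
position: [0.5002, 0.1827, 0.3325]
eef_rot: [0.002, -3.141, 0.0]
wrist_force: [0.7, -0.1, -0.5]
width: 0.997
grasp_force: 0.0
```

apply_moves:
  steps:
    - [0, 0.4, -0.9, 0, 0, 0, 0]
    - [0, 0.4, -0.9, 0, 0, 0, 0]
    - [0, 0.4, -0.9, 0, 0, 0, 0]
    - [0, 0.4, -0.9, 0, 0, 0, 0]
    - [0, 0.4, -0.9, 0, 0, 0, 0]

```text
time: 2.7
position: [0.5602, 0.0478, 0.3325]
eef_rot: [0.002, -3.141, -0.0]
wrist_force: [0.0, -0.0, -0.6]
width: 1.001
grasp_force: 0.0
```

apply_moves:
  steps:
    - [0, 0.4, -0.9, 0, 0, 0, 0]
    - [0, 0.4, -0.9, 0, 0, 0, 0]
    - [0, 0.4, -0.9, 0, 0, 0, 0]
    - [0, 0.4, -0.9, 0, 0, 0, 0]
    - [0, 0.4, -0.9, 0, 0, 0, 0]

```text
time: 3.32
position: [0.6202, -0.0872, 0.3323]
eef_rot: [0.002, -3.141, -0.0]
wrist_force: [-0.0, -0.1, 0.2]
width: 1.005
grasp_force: 0.0
```

```bash
python3 - <<'E'
from h import *
d=snap('wrist','w2');s=r.read_state()
print(s['position'],s['qpos'])
p=d['pixels'];w=load('w1')['pixels']
c=np.zeros((600,800,3),np.uint8); c[:400,:640]=p[:,:,::-1]
c[400:,:200]=cv2.resize(w[185:285,265:365,::-1],(200,200),interpolation=cv2.INTER_CUBIC)
cv2.imwrite('pics/m2.png',c)
for n,f in(('w1',(285,200,350,280)),('top0',(240,190,272,216))):
    d2=load(n);a,b,e,g=f;im=d2['pixels'][b:g,a:e].astype(int);m=(im.min(2)>150).astype(np.uint8)
    k,l,st,ce=cv2.connectedComponentsWithStats(m);i=1+np.argmax(st[1:,4]);pts=np.argwhere(l==i)[:,::-1].astype(np.float32)
    print(n,st[i],cv2.minAreaRect(pts+[a,b]))
    rc=cv2.minAreaRect((pts+np.array([a,b])).astype(np.float32));print([onz(d2,*q,.058).round(4)[:2] for q in cv2.boxPoints(rc)],onz(d2,*rc[0],.058))
# brass knob
for n,dd in(('w2',d),('top0',load('top0')),('side0',load('side0'))):
    im=cv2.cvtColor(np.array(dd['pixels']),cv2.COLOR_RGB2HSV);m=cv2.inRange(im,(12,110,90),(32,255,255));k,l,st,ce=cv2.connectedComponentsWithStats(m)
    print(n,[(st[i].tolist(),ce[i].round(1).tolist()) for i in range(1,k) if st[i,4]>6])
E
```

```text
[ 0.62124259 -0.09236359  0.3322833 ] [ 0.08084998  0.56616955  0.03338357  1.54824592 -0.01637635  1.0260538
  1.6846304 ]Traceback (most recent call last):
  File "<stdin>", line 11, in <module>
cv2.error: OpenCV(4.12.0) /io/opencv/modules/imgproc/src/convhull.cpp:143: error: (-215:Assertion failed) total >= 0 && (depth == CV_32F || depth == CV_32S) in function 'convexHull'
```

View pics/m2.png

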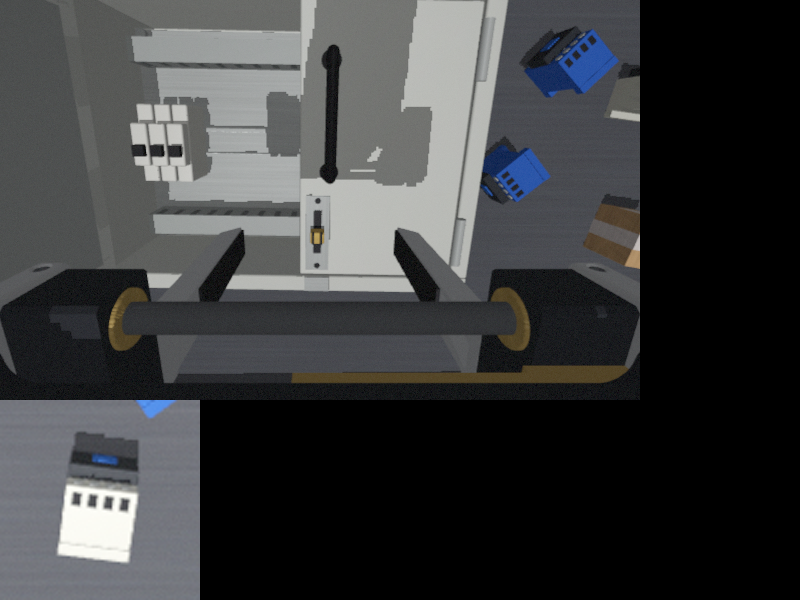

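The wrist view shows the brass knob at about (317,237) in its slot and the handle bar from (334,50) to (329,173). The contactor has no bump in the close-up.

```bash
python3 - <<'E'
from h import *
T,S,W1,W2=[load(n) for n in('top0','side0','w1','w2')]
for d2,f in((W1,(285,200,350,280)),(T,(240,190,272,216))):
    a,b,e,g=f;im=d2['pixels'][b:g,a:e].astype(int);m=(im.min(2)>150).astype(np.uint8)
    k,l,st,ce=cv2.connectedComponentsWithStats(m);i=1+np.argmax(st[1:,4])
    rc=cv2.minAreaRect((np.argwhere(l==i)[:,::-1]+np.array([a,b])).astype(np.float32))
    print(rc,[onz(d2,*q,.058).round(4)[:2] for q in cv2.boxPoints(rc)])
for n,dd in(('w2',W2),('top0',T),('side0',S)):
    im=cv2.cvtColor(dd['pixels'],cv2.COLOR_RGB2HSV);m=cv2.inRange(im,(12,110,90),(32,255,255));k,l,st,ce=cv2.connectedComponentsWithStats(m)
    print(n,[(st[i].tolist(),ce[i].round(1).tolist()) for i in range(1,k) if st[i,4]>6])
kt,kw,ks=(T,401.25,144),(W2,317,236.5),(S,404.5,223.3)
print('knob',tri(kt,kw,ks),tri(kt,kw),onz(W2,317,236.5,.133))
for nm,a in(('near',[(T,401.2,206.2),(W2,334,50),(S,358.7,238.2)]),('far',[(T,400.5,166.2),(W2,329.5,172),(S,385.5,224.2)])): print(nm,tri(*a),tri(*a[:2]),onz(*a[1],.155))
# hinge / frame edges at w2: outer +y edge of cabinet top
print(onz(W2,505,5,.12),onz(W2,466,290,.12),'leaf edge',onz(W2,301,190,.12),'hinge-side leaf',onz(W2,466,275,.12),onz(W2,301,272,.12))
print('device',onz(W2,160,105,.1))
E
```

```text
((313.3687744140625, 245.82672119140625), (36.75546646118164, 37.40449142456055), 7.853313446044922) [array([0.5414, 0.2839]), array([0.4914, 0.2912]), array([0.4979, 0.3364]), array([0.5483, 0.3306])]
((255.66464233398438, 203.01829528808594), (19.65681266784668, 17.779476165771484), 6.34019136428833) [array([0.5002, 0.3365]), array([0.5492, 0.3306]), array([0.5416, 0.2765]), array([0.4927, 0.2826])]
w2 [([311, 229, 13, 15, 112], [316.0, 235.5]), ([322, 232, 2, 11, 20], [322.6, 237.4]), ([120, 294, 5, 4, 13], [122.1, 295.7]), ([514, 295, 15, 55, 217], [524.0, 324.4]), ([109, 299, 15, 50, 290], [114.1, 321.4])]
top0 [([239, 129, 17, 9, 44], [244.4, 133.3]), ([247, 130, 10, 3, 13], [250.9, 130.5]), ([257, 132, 4, 10, 27], [258.5, 136.7]), ([399, 141, 5, 6, 23], [401.0, 143.6]), ([237, 144, 22, 14, 114], [247.7, 150.5]), ([154, 173, 37, 68, 804], [174.5, 206.8]), ([0, 188, 74, 150, 9345], [34.9, 261.7]), ([583, 272, 46, 25, 426], [605.3, 282.4]), ([610, 293, 3, 4, 7], [611.1, 294.4]), ([585, 297, 5, 7, 11], [586.7, 300.1]), ([595, 300, 7, 9, 15], [598.5, 303.3]), ([605, 301, 5, 6, 9], 
[... 341 characters left out ...]
.7, 223.5]), ([477, 240, 5, 5, 21], [479.0, 242.0]), ([6, 277, 13, 36, 106], [12.6, 296.9])]
knob [ 0.65975278 -0.08962933  0.1251718 ] [ 0.65807239 -0.08900335  0.1305008 ] [ 0.65713274 -0.08901146  0.133     ]
near [ 0.49255565 -0.07653926  0.15184052] [ 0.4927015  -0.07620357  0.15482183] [ 0.49329215 -0.07550395  0.155     ]
far [ 0.59217526 -0.07903897  0.15170539] [ 0.59029501 -0.07819348  0.16509182] [ 0.58943411 -0.07809406  0.155     ]
[0.45047824 0.07237445 0.12      ] [0.723867   0.07236922 0.12      ] leaf edge [ 0.61305442 -0.10491156  0.12      ] hinge-side leaf [0.7059407  0.07017409 0.12      ] [ 0.70247427 -0.10615355  0.12      ]
device [ 0.53166956 -0.2441074   0.1       ]
```

apply_moves:
  steps:
    - [0.55, 0.6, 0, -0.8, 0, 0, 0]
    - [0.55, 0.6, 0, -0.8, 0, 0, 0]
    - [0.55, 0, 0, -0.8, 0, 0, 0]
    - [0.55, 0, 0, -0.5, 0, 0, 0]
    - [0.55, 0, 0, 0, 0, 0, 0]

```text
time: 4.0
position: [0.6552, -0.0861, 0.2446]
eef_rot: [0.002, -3.139, -0.001]
wrist_force: [0.5, -0.3, 0.1]
width: 0.503
grasp_force: 0.0
```

```bash
python3 - <<'E'
from h import *
s=r.read_state();print(s['position'],s['eef_rot'],s['width']);d=snap('wrist','w3')
im=cv2.cvtColor(d['pixels'],cv2.COLOR_RGB2HSV);m=cv2.inRange(im,(12,110,90),(32,255,255));k,l,st,ce=cv2.connectedComponentsWithStats(m)
print([(st[i].tolist(),ce[i].round(1).tolist()) for i in range(1,k) if st[i,4]>20])
for z in(.129,.135):
  P=onz(d,*[c for i,c in enumerate(ce) if i and st[i,4]>20 and 240<c[0]<400][0],z);print(P)
E
```

```text
[ 0.65519633 -0.08614229  0.24457324] [ 2.30677421e-03 -3.13895028e+00 -5.22130493e-04] 0.5029155928473555
[([305, 224, 20, 22, 283], [314.7, 234.4]), ([210, 295, 9, 55, 189], [213.1, 324.4]), ([421, 296, 7, 54, 183], [424.6, 324.3])]
[ 0.65786049 -0.08910464  0.129     ]
[ 0.65559618 -0.08902729  0.135     ]
```

apply_moves:
  grip_force: 20
  steps:
    - [0.55, 0.07, -0.1, -0.4, 0, 0, 0]
    - [0.55, 0, 0, -0.35, 0, 0, 0]
    - [0.55, 0, 0, 0, 0, 0, 0]
    - [1, 0, 0, 0, 0, 0, 0]
    - [1, 0, 0, 0, 0, 0, 0]

```text
time: 4.68
position: [0.6583, -0.0895, 0.2236]
eef_rot: [-0.002, 3.141, 0.0]
wrist_force: [-0.6, -0.3, 0.0]
width: 0.275
grasp_force: 0.0
```

apply_moves:
  steps:
    - [1, 0, 0, 0, 0, 0, 0]
    - [1, -0.2, 0, 0, 0, 0, 0]
    - [1, -0.2, 0, 0, 0, 0, 0]
    - [1, -0.15, 0, 0, 0, 0, 0]
    - [1, 0, 0, 0, 0, 0, 0]

```text
time: 5.3
position: [0.6411, -0.089, 0.2234]
eef_rot: [0.002, -3.141, -0.001]
wrist_force: [0.7, 1.9, 1.4]
width: 0.144
grasp_force: 20.0
```

apply_moves:
  steps:
    - [1, -0.1, 0, 0, 0, 0, 0]
    - [1, -0.05, 0, 0, 0, 0, 0]
    - [1, -0.05, 0, 0, 0, 0, 0]
    - [1, 0, 0, 0, 0, 0, 0]

```text
time: 5.8
position: [0.6389, -0.0889, 0.2236]
eef_rot: [-0.003, 3.133, 0.0]
wrist_force: [9.6, 2.7, -5.7]
width: 0.141
grasp_force: 20.0
```

```bash
python3 - <<'E'
from h import *
s=r.read_state();print(s['position'],s['wrist_force'],s['width']);d=snap('wrist','w4')
im=cv2.cvtColor(d['pixels'],cv2.COLOR_RGB2HSV);m=cv2.inRange(im,(12,110,90),(32,255,255));k,l,st,ce=cv2.connectedComponentsWithStats(m)
for i in range(1,k):
  if st[i,4]>20: print(st[i],ce[i],onz(d,*ce[i],.132))
E
```

```text
[ 0.63885988 -0.08888913  0.22360878] [ 9.6018954   2.67094475 -5.69416068] 0.1413239973610772
[308 230  22  24 332] [318.79518072 240.80120482] [ 0.63768499 -0.08906995  0.132     ]
[350 294   5  56 164] [352.4695122  323.43902439] [ 0.69644968 -0.06666109  0.132     ]
[283 299   5  51 148] [285.17567568 324.22972973] [ 0.6970923  -0.11127603  0.132     ]
```

apply_moves:
  steps:
    - [0.5, 0, 0, 0, 0, 0, 0]
    - [0.5, 0, 0, 0, 0, 0, 0]
    - [0.5, 0, 0, 0.8, 0, 0, 0]
    - [0.5, -0.5, 0.1, 0.9, 0, 0, -0.3]
    - [0.5, -1, 0.1, 0, 0, 0, 0]

```text
time: 6.48
position: [0.591, -0.0842, 0.2759]
eef_rot: [0.048, 3.138, -0.002]
wrist_force: [0.7, 0.5, -0.0]
width: 0.499
grasp_force: 0.0
```

apply_moves:
  steps:
    - [0.5, -1, 0.1, 0, 0, 0, 0]
    - [0.5, -0.6, 0.1, 0, 0, 0, 0]
    - [0.5, 0, 0, 0, 0, 0, 0]

```text
time: 6.85
position: [0.541, -0.0779, 0.2743]
eef_rot: [-0.048, -3.139, 0.001]
wrist_force: [0.7, -0.1, 0.4]
width: 0.501
grasp_force: 0.0
```

```bash
python3 - <<'E'
from h import *
s=r.read_state();print(s['position'],s['eef_rot'],s['wrist_force'],s['width'],s['qpos']);d=snap('wrist','w5')
g=cv2.cvtColor(d['pixels'],cv2.COLOR_RGB2GRAY)
for v in(60,90,120,150,180): 
  x=np.where(g[v,250:400]<40)[0]+250; print(v,x.min() if len(x) else None,x.max() if len(x) else None,[onz(d,x.mean(),v,.155) if len(x) else 0])
im=cv2.cvtColor(d['pixels'],cv2.COLOR_RGB2HSV);m=cv2.inRange(im,(12,110,90),(32,255,255));k,l,st,ce=cv2.connectedComponentsWithStats(m)
for i in range(1,k):
  if st[i,4]>20: print(st[i],ce[i],onz(d,*ce[i],.132))
E
```

```text
[ 0.54096275 -0.07792886  0.27428172] [-4.78550830e-02 -3.13906613e+00  6.35552354e-04] [ 0.68101942 -0.1398186   0.41894349] 0.5014948007260929 [ 0.06906687  0.51610521  0.03318522  1.83942335 -0.02226482  0.78854552
  1.6539703 ]
60 None None [0]
90 None None [0]
120 None None [0]
150 311 328 [array([ 0.48622099, -0.07596315,  0.155     ])]
180 313 326 [array([ 0.50621599, -0.07657232,  0.155     ])]
[420 297   7  53 172] [423.75       324.05813953] [0.63781984 0.00841121 0.132     ]
[211 300   8  49 161] [213.73913043 325.09937888] [ 0.63323178 -0.17066339  0.132     ]
```

apply_moves:
  grip_force: 15
  steps:
    - [0.5, 0, 0, -0.7, 0, 0, 0]
    - [0.5, 0, 0, -0.67, 0, 0, 0]
    - [1, 0, 0, 0, 0, 0, 0]
    - [1, 0, 0, 0, 0, 0, 0]
    - [1, 0, 0, 0, 0, 0, 0]

```text
time: 7.52
position: [0.5433, -0.0777, 0.2338]
eef_rot: [0.047, 3.14, -0.0]
wrist_force: [0.3, -0.9, 0.1]
width: 0.22
grasp_force: 0.0
```

```bash
python3 - <<'E'
from h import *
s=r.read_state();print(s['position'],s['wrist_force'],s['width'],s['grasp_force'])
t=np.linspace(0,1.65,16);y=-.132*np.cos(t)+.035*np.sin(t);z=.132*np.sin(t)+.035*np.cos(t)
print(np.c_[t[1:],np.diff(y)/.03,np.diff(z)/.03].round(2).tolist(),y[-1]-y[0],z[-1]-z[0])
E
```

```text
[ 0.54326168 -0.07766117  0.23384031] [ 0.34726462 -0.91987433  0.05716961] 0.21975066402827528 0.0
[[0.11, 0.15, 0.48], [0.22, 0.21, 0.46], [0.33, 0.25, 0.43], [0.44, 0.3, 0.4], [0.55, 0.34, 0.36], [0.66, 0.38, 0.32], [0.77, 0.41, 0.28], [0.88, 0.44, 0.23], [0.99, 0.47, 0.18], [1.1, 0.48, 0.13], [1.21, 0.49, 0.08], [1.32, 0.5, 0.02], [1.43, 0.5, -0.03], [1.54, 0.49, -0.09], [1.65, 0.48, -0.14]] 0.17733423331837606 0.09381695264768161
```

apply_moves:
  steps:
    - [1, 0, 0, 0, 0, 0, 0]
    - [1, 0, 0, 0, 0, 0, 0]
    - [1, 0, 0.15, 0.48, 0, 0, 0]
    - [1, 0, 0.21, 0.46, 0, 0, 0]
    - [1, 0, 0.25, 0.43, 0, 0, 0]

```text
time: 8.15
position: [0.5431, -0.0592, 0.2753]
eef_rot: [0.047, 3.14, -0.001]
wrist_force: [5.2, -1.3, -7.6]
width: 0.1
grasp_force: 15.0
```

apply_moves:
  steps:
    - [1, 0, 0.3, 0.4, 0, 0, 0]
    - [1, 0, 0.34, 0.36, 0, 0, 0]

```text
time: 8.4
position: [0.5433, -0.0408, 0.2985]
eef_rot: [0.048, 3.138, -0.003]
wrist_force: [6.3, -3.0, -5.7]
width: 0.099
grasp_force: 15.0
```

apply_moves:
  steps:
    - [1, 0, 0.38, 0.32, 0, 0, 0]
    - [1, 0, 0.41, 0.28, 0, 0, 0]
    - [1, 0, 0.44, 0.23, 0, 0, 0]
    - [1, 0, 0.47, 0.18, 0, 0, 0]
    - [1, 0, 0.48, 0.13, 0, 0, 0]

```text
time: 9.02
position: [0.5441, 0.0219, 0.3349]
eef_rot: [0.052, 3.135, -0.008]
wrist_force: [2.3, -6.7, 7.0]
width: 0.1
grasp_force: 15.0
```

apply_moves:
  steps:
    - [1, 0, 0.49, 0.08, 0, 0, 0]
    - [1, 0, 0.5, 0.02, 0, 0, 0]
    - [1, 0, 0.5, -0.03, 0, 0, 0]
    - [1, 0, 0.49, -0.09, 0, 0, 0]
    - [1, 0, 0.48, -0.14, 0, 0, 0]

```text
time: 9.65
position: [0.5448, 0.0991, 0.3293]
eef_rot: [0.048, 3.134, -0.001]
wrist_force: [6.4, -2.8, 1.9]
width: 0.104
grasp_force: 15.0
```

```bash
python3 - <<'E'
from h import *
s=r.read_state();print(s['position'],s['wrist_force'],s['width'],s['qpos']);d=snap('side','s6')
cv2.imwrite('pics/s6c.png',cv2.resize(d['pixels'][100:400,240:640,::-1],(800,600)))
E
```

```text
[0.54478302 0.09907761 0.32929925] [ 6.41375245 -2.76983843  1.86979542] 0.10393574386622963 [-0.24859587  0.45589175  0.0248503   1.76274794 -0.01109111  0.91578137
  1.32047339]
```

View pics/s6c.png

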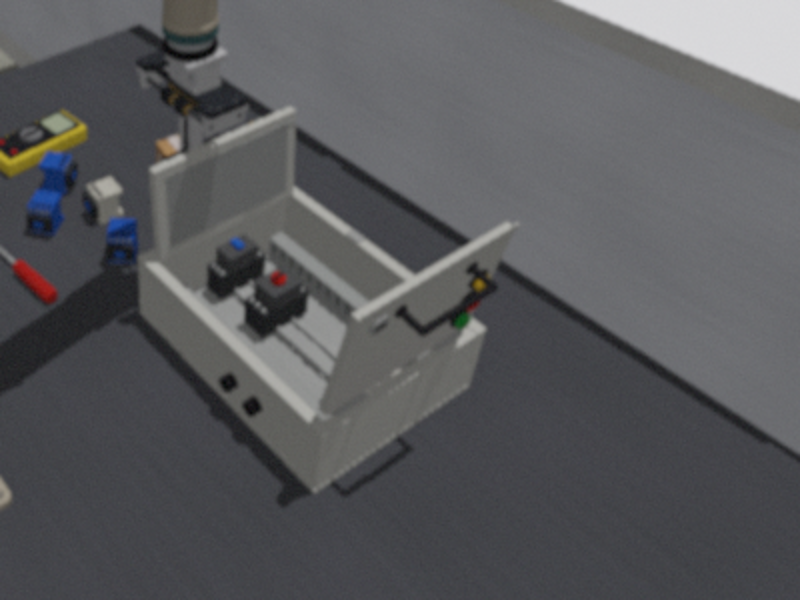

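The narrow leaf stands up at the gripper. I see the gap between the blue-knob and red-knob devices, and the wide leaf is still open. Next I release the handle and go to the contactor.

apply_moves:
  steps:
    - [0.72, 0, 0, 0, 0, 0, 0]
    - [0.72, 0, 0, 0, 0, 0, 0]
    - [0.72, 0, 0, 0.5, 0, 0, 0]
    - [0.72, 0, 0, 1, 0, 0, 0]
    - [0.72, 0, 0, 1, 0, 0, 0]

```text
time: 10.32
position: [0.5422, 0.0989, 0.4032]
eef_rot: [-0.048, -3.141, 0.0]
wrist_force: [0.6, -0.3, 0.8]
width: 0.281
grasp_force: 0.0
```

apply_moves:
  steps:
    - [0.72, 0, 0, 0.6, 0, 0, -0.92]
    - [0.5, 0, 0.7, 0, 0, 0, 0]
    - [0.3, -0.3, 0.9, 0, -0.127, -0.992, 0]
    - [0.3, -0.34, 0.9, 0, -0.127, -0.992, 0]
    - [0.3, -0.34, 0.9, 0, -0.127, -0.992, 0]

```text
time: 10.95
position: [0.5127, 0.2016, 0.4207]
eef_rot: [0.18, 2.818, -0.027]
wrist_force: [-0.3, 0.3, -0.6]
width: 0.665
grasp_force: 0.0
```

apply_moves:
  steps:
    - [0.3, -0.34, 0.9, -0.2, -0.127, -0.992, 0]
    - [0.3, -0.34, 0.9, -0.6, -0.127, -0.992, 0]
    - [0.3, -0.34, 0.9, -0.8, -0.127, -0.992, 0]
    - [0.3, -0.34, 0.9, -0.8, -0.127, -0.992, 0]
    - [0.3, -0.34, 0.3, -0.8, 0, 0, 0]

```text
time: 11.58
position: [0.468, 0.3059, 0.3337]
eef_rot: [0.16, 2.449, -0.066]
wrist_force: [0.2, -0.6, -0.1]
width: 0.701
grasp_force: 0.0
```

apply_moves:
  steps:
    - [0.3, 0, 0, -0.8, 0, 0, 0]
    - [0.3, 0, 0, -0.8, 0, 0, 0]
    - [0.3, 0, 0, -0.8, 0, 0, 0]
    - [0.3, 0, 0, 0, 0, 0, 0]

```text
time: 12.08
position: [0.4689, 0.3037, 0.261]
eef_rot: [0.161, 2.45, -0.071]
wrist_force: [0.5, -0.3, -0.5]
width: 0.703
grasp_force: 0.0
```

```bash
python3 - <<'E'
from h import *
s=r.read_state();p=s['position'];M=R.from_rotvec(s['eef_rot']).as_matrix();print(p,s['width'],s['qpos'].round(2));print(M.round(3));print('grasp pt',p+M[:,2]*.078)
d=snap('wrist','w7');t=snap('top','t7');cv2.imwrite('pics/m7.png',np.vstack([cv2.resize(d['pixels'][:,:,::-1],(480,300)),cv2.resize(t['pixels'][90:290,230:550,::-1],(480,300))]))
E
```

```text
[0.46892131 0.30373224 0.26102177] 0.7030537187271587 [-1.28  0.58  0.55  2.19  1.41  0.28 -0.77]
[[-0.767  0.134  0.628]
 [ 0.098  0.991 -0.093]
 [-0.635 -0.01  -0.773]]
grasp pt [0.5179018  0.29649343 0.20075145]
```

View pics/m7.png

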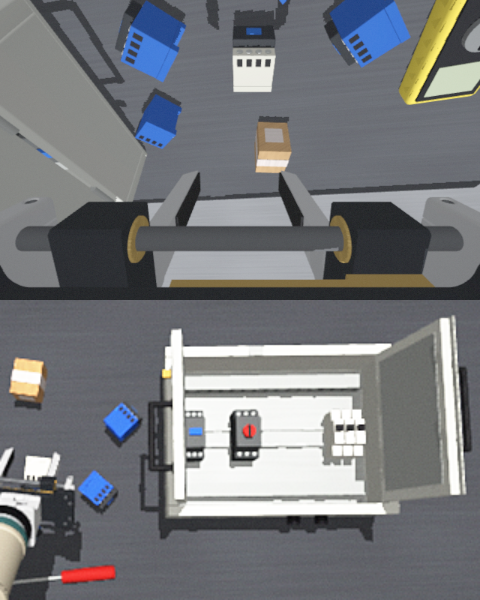

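The leaf now stands by itself with the handle to its left. In the wrist view the contactor is at about (253,60) of the half-size picture, so I'll re-measure it before descending.

```bash
python3 - <<'E'
from h import *
d2=load('w7');a,b,e,g=290,0,390,140
im=d2['pixels'][b:g,a:e].astype(int);m=((im.min(2)>150)).astype(np.uint8)
k,l,st,ce=cv2.connectedComponentsWithStats(m)
for i in range(1,k):
  if st[i,4]>200:
    rc=cv2.minAreaRect((np.argwhere(l==i)[:,::-1]+np.array([a,b])).astype(np.float32))
    print(st[i],rc,[(q.round(1).tolist(),onz(d2,*q,.058).round(4)[:2].tolist()) for q in cv2.boxPoints(rc)])
E
```

```text
[  20   65   58   58 2683] ((338.5, 93.5), (57.0, 57.0), 90.0) [([310.0, 65.0], [0.4869, 0.2924]), ([367.0, 65.0], [0.4926, 0.3356]), ([367.0, 122.0], [0.5475, 0.3351]), ([310.0, 122.0], [0.5409, 0.2837])]
```

apply_moves:
  steps:
    - [0.3, 0, 0.25, -0.8, 0, 0, 0]
    - [0.3, 0, 0.25, -0.8, 0, 0, 0]
    - [0.3, 0, 0, 0, 0, 0, 0]

```text
time: 12.55
position: [0.4692, 0.3195, 0.2137]
eef_rot: [0.162, 2.45, -0.067]
wrist_force: [0.9, -0.3, 1.2]
width: 0.699
grasp_force: 0.0
```

```bash
cat > st.py <<'E'
from h import *
s=r.read_state();p=s['position'];M=R.from_rotvec(s['eef_rot']).as_matrix();print(p,s['width'],s['grasp_force'],s['wrist_force'].round(1),s['qpos'].round(2));print('tx,ty,a',M.T.round(3).tolist());print('grasp pt',p+M[:,2]*.078)
E
python3 st.py
```

```text
[0.46921893 0.31947482 0.21365794] 0.6990944053932213 0.0 [ 0.9 -0.3  1.2] [-1.26  0.69  0.51  2.19  1.7   0.28 -1.14]
tx,ty,a [[-0.767, 0.099, -0.634], [0.134, 0.991, -0.007], [0.628, -0.09, -0.773]]
grasp pt [0.51819685 0.31244944 0.15336029]
```

apply_moves:
  steps:
    - [0.3, -0.07, -0.05, -0.7, 0, 0, 0]
    - [0.3, 0, 0, -0.7, 0, 0, 0]
    - [0.3, 0, 0, -0.7, 0, 0, 0]
    - [0.3, 0, 0, -0.7, 0, 0, 0]
    - [0.3, 0, 0, -0.7, 0, 0, 0]

```text
time: 13.18
position: [0.4685, 0.3174, 0.1104]
eef_rot: [0.165, 2.446, -0.066]
wrist_force: [0.0, -0.8, 0.5]
width: 0.699
grasp_force: 0.0
```

apply_moves:
  steps:
    - [0.3, 0, 0, 0, 0, 0, 0]
    - [0.3, 0, 0, 0, 0, 0, 0]

```text
time: 13.42
position: [0.4679, 0.3174, 0.1103]
eef_rot: [0.165, 2.448, -0.067]
wrist_force: [-0.6, 0.2, -0.0]
width: 0.701
grasp_force: 0.0
```

```bash
python3 st.py
```

```text
[0.46786838 0.31736678 0.1102953 ] 0.700578254905514 0.0 [-0.6  0.2 -0. ] [-1.07  0.87  0.22  2.22  2.1   0.51 -1.6 ]
tx,ty,a [[-0.765, 0.101, -0.636], [0.136, 0.991, -0.006], [0.63, -0.091, -0.772]]
grasp pt [0.5169799  0.31030041 0.05011121]
```

apply_moves:
  grip_force: 30
  steps:
    - [0.3, 0, 0, -0.47, 0, 0, 0]
    - [0.3, 0, 0, 0, 0, 0, 0]
    - [1, 0, 0, 0, 0, 0, 0]
    - [1, 0, 0, 0, 0, 0, 0]
    - [1, 0, 0, 0, 0, 0, 0]

```text
time: 14.05
position: [0.467, 0.3174, 0.0946]
eef_rot: [0.163, 2.45, -0.067]
wrist_force: [-0.3, -0.8, 0.2]
width: 0.473
grasp_force: 30.0
```

```bash
python3 st.py
```

```text
[0.46696528 0.31744205 0.09456157] 0.4728808315162977 29.96836245059967 [-0.3 -0.8  0.2] [-1.06  0.9   0.19  2.22  2.12  0.54 -1.64]
tx,ty,a [[-0.767, 0.1, -0.634], [0.135, 0.991, -0.007], [0.628, -0.091, -0.773]]
grasp pt [0.51594254 0.31037419 0.03426833]
```

apply_moves:
  steps:
    - [1, 0, 0, 0.6, 0, 0, 0]
    - [1, 0, 0, 1, 0, 0, 0]
    - [1, -0.3, 0, 0.9, 0.13, 0.98, 0]
    - [1, -0.3, 0, 0.9, 0.13, 0.98, 0]
    - [1, -0.3, 0, 0.9, 0.13, 0.98, 0]

```text
time: 14.68
position: [0.4555, 0.3114, 0.1893]
eef_rot: [0.184, 2.611, -0.087]
wrist_force: [0.6, -0.8, -2.2]
width: 0.477
grasp_force: 30.0
```

apply_moves:
  steps:
    - [1, -0.3, 0, 0.9, 0.13, 0.98, 0]
    - [1, -0.3, 0, 0.9, 0.13, 0.98, 0]
    - [1, -0.3, 0, 0.5, 0.13, 0.98, 0]
    - [1, -0.3, 0, 0, 0.09, 0.65, 0]
    - [1, 0, 0, 0, 0, 0, 0]

```text
time: 15.3
position: [0.4286, 0.3093, 0.244]
eef_rot: [0.211, 2.928, -0.071]
wrist_force: [0.6, 0.1, -2.3]
width: 0.477
grasp_force: 30.0
```

```bash
python3 st.py
```

```text
[0.42856835 0.30925091 0.24395568] 0.4774123367617887 29.964579641819 [ 0.6  0.1 -2.3] [-0.61  0.51 -0.24  2.    0.55  0.61  0.16]
tx,ty,a [[-0.969, 0.137, -0.207], [0.147, 0.989, -0.033], [0.2, -0.062, -0.978]]
grasp pt [0.44416046 0.30438807 0.16768486]
```

apply_moves:
  steps:
    - [1, -0.3, 0.1, 0.3, 0.14, 0.98, 0]
    - [1, -0.3, 0.1, 0.3, 0.14, 0.98, 0]
    - [1, -0.4, 0.3, 0.3, 0, 0, 0.95]
    - [1, -0.4, 0.3, 0.2, 0, 0, 0.95]
    - [1, -0.4, 0.3, 0, 0, 0, 0.95]

```text
time: 15.92
position: [0.3736, 0.3434, 0.2765]
eef_rot: [-0.257, 3.126, -0.054]
wrist_force: [0.5, 0.8, -1.7]
width: 0.476
grasp_force: 30.0
```

apply_moves:
  steps:
    - [1, -0.4, 0.3, 0, 0, 0, 0.95]
    - [1, -0.4, 0.3, 0, 0, 0, 0.95]
    - [1, -0.4, 0.3, 0, 0, 0, 0.95]
    - [1, -0.4, 0.3, 0, 0, 0, 0.95]
    - [1, -0.4, 0.3, 0, 0, 0, 0.95]

```text
time: 16.55
position: [0.3133, 0.3882, 0.276]
eef_rot: [-1.017, 2.959, -0.052]
wrist_force: [0.7, 0.5, -2.1]
width: 0.478
grasp_force: 30.0
```

apply_moves:
  steps:
    - [1, -0.4, 0.4, 0, 0, 0, 0.95]
    - [1, -0.4, 0.4, 0, 0, 0, 0.95]
    - [1, -0.4, 0.4, 0, 0, 0, 0.95]
    - [1, -0.4, 0.4, 0, 0, 0, 0.95]
    - [1, 0, 0, 0, 0, 0, 0]

```text
time: 17.18
position: [0.2648, 0.4369, 0.2761]
eef_rot: [-1.577, 2.697, -0.045]
wrist_force: [0.1, 0.2, -2.1]
width: 0.478
grasp_force: 30.0
```

```bash
python3 st.py
```

```text
[0.26476387 0.43685672 0.27612083] 0.4780808368454421 29.964759349822998 [ 0.1  0.2 -2.1] [-0.6   0.56 -0.74  1.92  0.53  0.87  1.  ]
tx,ty,a [[-0.491, -0.871, -0.0], [-0.871, 0.49, -0.033], [0.029, -0.016, -0.999]]
grasp pt [0.26704333 0.4355926  0.19816439]
```

```bash
python3 - <<'E'
from h import *
s=r.read_state();M=R.from_rotvec(s['eef_rot']).as_matrix()
u=np.array([-.49,-.872,0]);u/=np.linalg.norm(u);z=np.array([0,0,1])
tx=.634*u+.773*z;a=.773*u-.634*z;ty=np.cross(a,tx);print(ty)
T=np.c_[tx,ty,a];w=R.from_matrix(T@M.T).as_rotvec(degrees=True);print(w,w/6/10)
E
```

```text
[-0.87134008  0.48962917  0.        ]
[-43.2672932   26.39185639  -0.79638471] [-0.72112155  0.43986427 -0.01327308]
```

apply_moves:
  steps:
    - [1, -0.15, 0.05, 0, -0.72, 0.44, -0.01]
    - [1, -0.15, 0.05, 0, -0.72, 0.44, -0.01]
    - [1, -0.15, 0.05, 0, -0.72, 0.44, -0.01]
    - [1, -0.15, 0.05, 0, -0.72, 0.44, -0.01]
    - [1, -0.15, 0.05, 0, -0.72, 0.44, -0.01]

```text
time: 17.8
position: [0.2444, 0.4434, 0.2762]
eef_rot: [1.383, -2.376, 0.337]
wrist_force: [0.8, -0.8, -2.6]
width: 0.477
grasp_force: 30.0
```

apply_moves:
  steps:
    - [1, -0.15, 0.05, -0.2, -0.72, 0.44, -0.02]
    - [1, -0.15, 0.05, -0.2, -0.72, 0.44, -0.02]
    - [1, -0.15, 0.05, -0.4, -0.72, 0.44, -0.02]
    - [1, -0.15, 0.05, -0.6, -0.72, 0.44, -0.02]
    - [1, -0.15, 0.05, -0.6, -0.72, 0.44, -0.02]

```text
time: 18.42
position: [0.2219, 0.4511, 0.2154]
eef_rot: [1.163, -2.008, 0.557]
wrist_force: [-0.5, 0.8, -1.1]
width: 0.475
grasp_force: 30.0
```

apply_moves:
  steps:
    - [1, 0, 0, -0.6, 0, 0, 0]
    - [1, 0, 0, 0, 0, 0, 0]

```text
time: 18.68
position: [0.2214, 0.4506, 0.1975]
eef_rot: [1.166, -2.007, 0.555]
wrist_force: [-0.5, -0.5, -1.4]
width: 0.48
grasp_force: 30.0
```

```bash
python3 st.py;python3 - <<'E'
from h import *
s=r.read_state();M=R.from_rotvec(s['eef_rot']).as_matrix()
u=np.array([-.49,-.872,0]);u/=np.linalg.norm(u);z=np.array([0,0,1])
tx=.634*u+.773*z;a=.773*u-.634*z;T=np.c_[tx,np.cross(a,tx),a];w=R.from_matrix(T@M.T).as_rotvec(degrees=True);print(w,w/6, 'cx',-.773*M[:,0]+.634*M[:,2])
d=snap('wrist','w8');t=snap('side','s8');cv2.imwrite('pics/m8.png',np.vstack([cv2.resize(d['pixels'][:,:,::-1],(480,300)),cv2.resize(t['pixels'][80:280,50:370,::-1],(480,300))]))
E
```

```text
[0.22138933 0.45058032 0.19749572] 0.48005625506003197 29.966775476932526 [-0.5 -0.5 -1.4] [-0.8   1.05 -0.67  1.43  0.27  1.69  1.08]
tx,ty,a [[-0.315, -0.551, 0.773], [-0.87, 0.494, -0.003], [-0.38, -0.673, -0.635]]
grasp pt [0.19175181 0.39810055 0.14798319]
[0.03799423 0.15997686 0.25216179] [0.00633237 0.02666281 0.04202697] cx [ 2.78993213e-03 -6.69093161e-04 -9.99738350e-01]
```

View pics/m8.png

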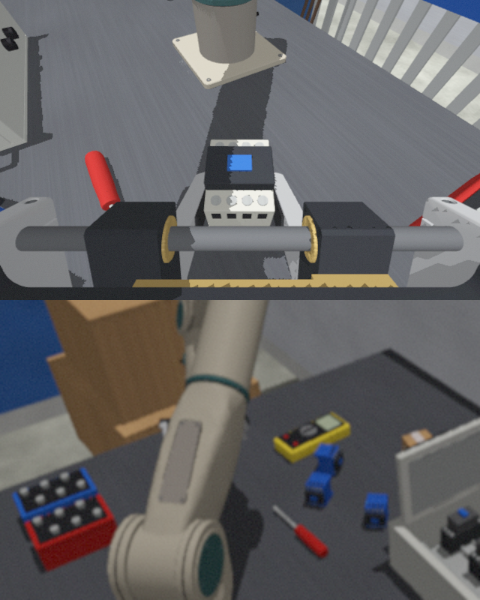

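The contactor is held front-up (blue mark at about (240,162)), rail side down. I lower it.

apply_moves:
  steps:
    - [1, 0, 0, -0.8, 0, 0, 0]
    - [1, 0, 0, -0.9, 0, 0, 0]
    - [1, 0, 0, -0.9, 0, 0, 0]
    - [1, 0, 0, -0.8, 0, 0, 0]
    - [1, 0, 0, -0.3, 0, 0, 0]

```text
time: 19.4
position: [0.2207, 0.4506, 0.0857]
eef_rot: [1.167, -2.004, 0.554]
wrist_force: [-0.3, 0.4, -1.4]
width: 0.477
grasp_force: 30.0
```

apply_moves:
  steps:
    - [1, 0, 0, 0, 0, 0, 0]
    - [1, 0, 0, -0.05, 0, 0, 0]
    - [1, 0, 0, 0, 0, 0, 0]

```text
time: 19.77
position: [0.2212, 0.4518, 0.0871]
eef_rot: [1.169, -2.007, 0.551]
wrist_force: [1.3, -0.4, -1.1]
width: 0.477
grasp_force: 30.0
```

```bash
python3 st.py
```

```text
[0.22115709 0.45176992 0.08710427] 0.4769963296589209 29.966956973075867 [ 1.3 -0.4 -1.1] [-0.82  1.2  -0.63  1.42  0.34  1.56  1.09]
tx,ty,a [[-0.314, -0.553, 0.771], [-0.87, 0.494, -0.0], [-0.381, -0.671, -0.636]]
grasp pt [0.19147544 0.39943133 0.03746888]
```

apply_moves:
  steps:
    - [1, 0, 0, -0.12, 0, 0, 0]
    - [1, 0, 0, -0.08, 0, 0, 0]
    - [1, 0, 0, 0, 0, 0, 0]

```text
time: 20.15
position: [0.221, 0.4513, 0.0802]
eef_rot: [1.168, -2.006, 0.552]
wrist_force: [-0.6, -0.4, -3.1]
width: 0.478
grasp_force: 30.0
```

apply_moves:
  steps:
    - [1, 0, 0, -0.05, 0, 0, 0]
    - [1, 0, 0, 0, 0, 0, 0]

```text
time: 20.4
position: [0.221, 0.4514, 0.0788]
eef_rot: [1.168, -2.006, 0.552]
wrist_force: [-0.3, -0.2, -1.5]
width: 0.476
grasp_force: 30.0
```

apply_moves:
  steps:
    - [1, 0, 0, -0.05, 0, 0, 0]
    - [1, 0, 0, 0, 0, 0, 0]

```text
time: 20.65
position: [0.221, 0.4513, 0.0773]
eef_rot: [1.168, -2.006, 0.552]
wrist_force: [0.1, -0.6, -1.5]
width: 0.476
grasp_force: 30.0
```

apply_moves:
  steps:
    - [1, 0, 0, -0.04, 0, 0, 0]
    - [1, 0, 0, 0, 0, 0, 0]

```text
time: 20.9
position: [0.221, 0.4514, 0.0764]
eef_rot: [1.168, -2.006, 0.552]
wrist_force: [-0.1, 0.2, -1.2]
width: 0.477
grasp_force: 30.0
```

apply_moves:
  steps:
    - [1, 0, 0, -0.04, 0, 0, 0]
    - [1, 0, 0, 0, 0, 0, 0]

```text
time: 21.15
position: [0.2211, 0.4515, 0.0762]
eef_rot: [1.168, -2.005, 0.552]
wrist_force: [2.1, 1.2, 5.4]
width: 0.479
grasp_force: 30.0
```

apply_moves:
  steps:
    - [1, 0, 0, -0.03, 0, 0, 0]
    - [1, 0, 0, 0, 0, 0, 0]

```text
time: 21.4
position: [0.2211, 0.4515, 0.0762]
eef_rot: [1.167, -2.005, 0.553]
wrist_force: [2.1, 2.3, 9.4]
width: 0.477
grasp_force: 30.0
```

Contact felt at 9 N, so the contactor is resting on its rail side. I release it, back out along the tool axis, and turn for the end-face regrasp.

apply_moves:
  steps:
    - [0.3, 0, 0, 0, 0, 0, 0]
    - [0.3, 0, 0, 0, 0, 0, 0]
    - [0.3, 0, 0, 0, 0, 0, 0]
    - [0.3, 0.34, 0.6, 0.57, 0, 0, 0]
    - [0.3, 0.34, 0.6, 0.57, 0, 0, 0]

```text
time: 22.02
position: [0.2416, 0.4875, 0.1085]
eef_rot: [1.168, -2.005, 0.553]
wrist_force: [-0.2, 0.2, -0.9]
width: 0.7
grasp_force: 0.0
```

apply_moves:
  steps:
    - [0.3, 0.34, 0.6, 0.57, 0, 0, 0]
    - [0.3, 0.34, 0.6, 0.7, 0, 0, 0]
    - [0.3, 0.2, 0.3, 0.9, 0, 0, 0]
    - [0.3, 0, 0, 0.9, 0, 0, 0]
    - [0.2, 0, 0, 0, 0, 0, 0]

```text
time: 22.65
position: [0.2677, 0.5329, 0.2026]
eef_rot: [1.17, -2.008, 0.55]
wrist_force: [-0.5, -0.8, 0.9]
width: 0.772
grasp_force: 0.0
```

```bash
python3 st.py;python3 - <<'E'
from h import *
s=r.read_state();M=R.from_rotvec(s['eef_rot']).as_matrix()
y=np.array([.49,.872,0]);y/=np.linalg.norm(y);a=np.array([0,0,-1.]);T=np.c_[np.cross(y,a),y,a]
w=R.from_matrix(T@M.T).as_rotvec(degrees=True);print(w,np.linalg.norm(w),w/6/20); print(([.1888,.3946,.20]-s['position'])/.03/20)
d=snap('wrist','w9')
E
```

```text
[0.26768893 0.53287872 0.2025511 ] 0.7722825527044448 0.0 [-0.5 -0.8  0.9] [-0.88  1.15 -0.63  1.07  0.3   1.91  1.15]
tx,ty,a [[-0.315, -0.555, 0.77], [-0.87, 0.493, 0.0], [-0.38, -0.67, -0.638]]
grasp pt [0.23803891 0.48062558 0.15280689]
[ 14.89647247 -53.56036055 -83.41708034] 100.24483231289982 [ 0.12413727 -0.44633634 -0.69514234]
[-0.13148156 -0.23046453 -0.00425183]
```

View pics/w9.png

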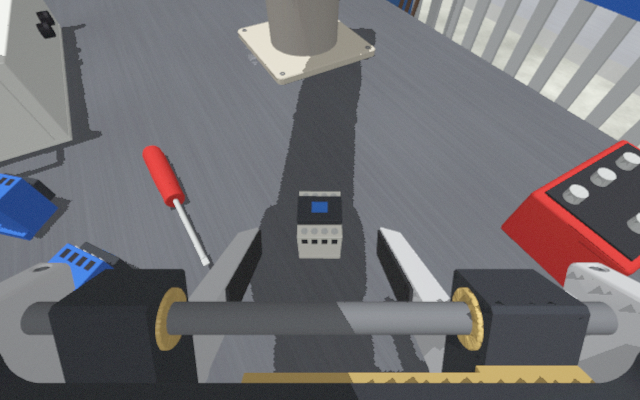

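The contactor rests square on its rail side at about (320,225). I rotate to vertical with the fingers across its ends.

apply_moves:
  steps:
    - [0, -0.13, -0.23, 0.1, 0.124, -0.446, -0.695]
    - [0, -0.13, -0.23, 0.1, 0.124, -0.446, -0.695]
    - [0, -0.13, -0.23, 0.1, 0.124, -0.446, -0.695]
    - [0, -0.13, -0.23, 0, 0.124, -0.446, -0.695]
    - [0, -0.13, -0.23, 0, 0.124, -0.446, -0.695]

```text
time: 23.32
position: [0.2481, 0.4966, 0.2083]
eef_rot: [0.768, -2.383, 0.456]
wrist_force: [-0.6, -0.1, 0.4]
width: 0.997
grasp_force: 0.0
```

apply_moves:
  steps:
    - [0, -0.13, -0.23, 0, 0.124, -0.446, -0.695]
    - [0, -0.13, -0.23, 0, 0.124, -0.446, -0.695]
    - [0, -0.13, -0.23, 0, 0.124, -0.446, -0.695]
    - [0, -0.13, -0.23, 0, 0.124, -0.446, -0.695]
    - [0, -0.13, -0.23, 0, 0.124, -0.446, -0.695]

```text
time: 23.95
position: [0.2286, 0.462, 0.2085]
eef_rot: [0.306, -2.692, 0.332]
wrist_force: [0.0, -0.2, -0.1]
width: 1.001
grasp_force: 0.0
```

apply_moves:
  steps:
    - [0, -0.13, -0.23, 0, 0.124, -0.446, -0.695]
    - [0, -0.13, -0.23, 0, 0.124, -0.446, -0.695]
    - [0, -0.13, -0.23, 0, 0.124, -0.446, -0.695]
    - [0, -0.13, -0.23, 0, 0.124, -0.446, -0.695]
    - [0, -0.13, -0.23, 0, 0.124, -0.446, -0.695]

```text
time: 24.58
position: [0.209, 0.4274, 0.2086]
eef_rot: [-0.219, -2.916, 0.18]
wrist_force: [-0.7, 1.2, 1.4]
width: 1.001
grasp_force: 0.0
```

apply_moves:
  steps:
    - [0, -0.13, -0.23, 0, 0.124, -0.446, -0.695]
    - [0, -0.13, -0.23, 0, 0.124, -0.446, -0.695]
    - [0, -0.13, -0.23, 0, 0.124, -0.446, -0.695]
    - [0, -0.13, -0.23, 0, 0.124, -0.446, -0.695]
    - [0, -0.13, -0.23, 0, 0.124, -0.446, -0.695]

```text
time: 25.2
position: [0.1895, 0.3929, 0.2088]
eef_rot: [-0.8, -3.035, 0.001]
wrist_force: [0.6, 0.9, 0.3]
width: 0.998
grasp_force: 0.0
```

apply_moves:
  steps:
    - [0, 0, 0, 0, 0, 0, 0]
    - [0, 0, 0, 0, 0, 0, 0]

```text
time: 25.45
position: [0.19, 0.3945, 0.2092]
eef_rot: [-0.793, -3.035, 0.0]
wrist_force: [-0.4, 0.1, 0.1]
width: 1.001
grasp_force: 0.0
```

```bash
python3 st.py;python3 - <<'E'
from h import *
s=r.read_state();M=R.from_rotvec(s['eef_rot']).as_matrix()
y=np.array([.49,.872,0]);y/=np.linalg.norm(y);a=np.array([0,0,-1.]);T=np.c_[np.cross(y,a),y,a]
w=R.from_matrix(T@M.T).as_rotvec(degrees=True);print(w/6); print(([.1888,.3946,.102]-s['position'])/.03)
d=snap('wrist','w10')
# dark front block + white ends
im=d['pixels'];hsv=cv2.cvtColor(im,cv2.COLOR_RGB2HSV)
m=cv2.inRange(hsv,(100,120,80),(125,255,255));k,l,st,ce=cv2.connectedComponentsWithStats(m)
for i in range(1,k):
  if st[i,4]>15: print('blue',st[i],ce[i],onz(d,*ce[i],.057))
m=(im.min(2)>140).astype(np.uint8);k,l,st,ce=cv2.connectedComponentsWithStats(m)
for i in range(1,k):
  if st[i,4]>60: print('white',st[i],ce[i],onz(d,*ce[i],.047))
E
```

```text
[0.18996515 0.39447487 0.20917624] 1.001051058747289 0.0 [-0.4  0.1  0.1] [-1.08  0.5  -0.14  2.18  0.14  0.48 -0.27]
tx,ty,a [[-0.872, 0.489, 0.004], [0.489, 0.872, -0.001], [-0.004, 0.001, -1.0]]
grasp pt [0.18964034 0.39454575 0.13117695]
[-0.00869455 -0.03976172 -0.00852706]
[-0.03883819  0.00417084 -3.57254132]
blue [311 206  16  20 318] [318.45283019 215.49056604] [0.18979486 0.39413756 0.057     ]
blue [367 365  21   7  79] [374.81012658 369.02531646] [0.34515966 0.3668525  0.057     ]
white [ 284  176   71   62 2212] [318.70976492 204.53119349] [0.18424716 0.39749038 0.047     ]
white [ 159  228   82   73 1712] [198.91413551 268.94626168] [0.18380061 0.27672352 0.047     ]
white [ 398  228   82   73 1700] [438.73882353 268.71882353] [0.28706696 0.46105415 0.047     ]
white [   0  238   68   65 1480] [ 20.07094595 273.0277027 ] [0.1096782  0.13667457 0.047     ]
white [569 263  71  40 998] [611.34168337 279.29458918] [0.37175644 0.59083054 0.047     ]
white [279 334  47  26 278] [300.79856115 346.15107914] [0.29687415 0.31483071 0.047     ]
white [158 336  21  14  84] [168.88095238 340.95238095] [0.23109527 0.20948652 0.047     ]
```

apply_moves:
  grip_force: 30
  steps:
    - [0, -0.02, 0, -1, 0, 0, 0]
    - [0, 0, 0, -1, 0, 0, 0]
    - [0, 0, 0, -1, 0, 0, 0]
    - [0, 0, 0, -0.5, 0, 0, 0]
    - [0, 0, 0, 0, 0, 0, 0]

```text
time: 26.12
position: [0.1897, 0.3933, 0.1068]
eef_rot: [-0.793, -3.035, 0.007]
wrist_force: [-0.3, -1.3, -0.0]
width: 1.002
grasp_force: 0.0
```

apply_moves:
  steps:
    - [1, 0, 0, 0, 0, 0, 0]
    - [1, 0, 0, 0, 0, 0, 0]
    - [1, 0, 0, 0, 0, 0, 0]
    - [1, 0, 0, 0, 0, 0, 0]

```text
time: 26.62
position: [0.1894, 0.3939, 0.1082]
eef_rot: [-0.794, -3.037, 0.003]
wrist_force: [0.8, 0.3, 3.6]
width: 0.619
grasp_force: 29.9
```

```bash
python3 st.py
```

```text
[0.1894113  0.39387936 0.10822777] 0.6186103133304682 29.92383509874344 [0.8 0.3 3.6] [-1.07  0.71 -0.17  2.24  0.5   0.23 -0.63]
tx,ty,a [[-0.872, 0.49, 0.002], [0.49, 0.872, -0.003], [-0.003, -0.001, -1.0]]
grasp pt [0.18920619 0.39376975 0.03022812]
```

apply_moves:
  steps:
    - [1, 0, 0, 0.5, 0, 0, 0]
    - [1, 0, 0, 0.9, 0, 0, 0]
    - [1, 0.3, -0.3, 1, 0, 0, -0.4]
    - [1, 0.8, -0.9, 0.9, 0, 0, -0.74]
    - [1, 0.82, -0.94, 0.9, 0, 0, -0.74]

```text
time: 27.25
position: [0.2472, 0.3285, 0.2346]
eef_rot: [-1.091, -2.943, 0.005]
wrist_force: [0.9, 0.6, -1.1]
width: 0.615
grasp_force: 30.0
```

```bash
python3 st.py; python3 - <<'E'
from h import *
T,S=load('t7'),load('s6')
def blobs(d,lo,hi,box,n):
    x0,y0,x1,y1=box;h=cv2.cvtColor(d['pixels'],cv2.COLOR_RGB2HSV)[y0:y1,x0:x1];m=cv2.inRange(h,lo,hi);k,l,st,ce=cv2.connectedComponentsWithStats(m)
    o=[(st[i,4],(ce[i]+[x0,y0]).round(2).tolist(),(st[i,:4]+[x0,y0,0,0]).tolist()) for i in range(1,k) if st[i,4]>3];print(n,o);return o
rt=blobs(T,(0,120,80),(8,255,255),(350,150,420,210),'redT');bt=blobs(T,(95,100,60),(130,255,255),(350,150,420,210),'blueT')
rs=blobs(S,(0,120,60),(8,255,255),(340,200,420,280),'redS');bs=blobs(S,(95,100,50),(130,255,255),(340,200,420,280),'blueS')
for a,b in((rt,rs),(bt,bs)):
    if a and b: print(tri((T,*max(a)[1]),(S,*max(b)[1])))
for a,z in((rt,.108),(bt,.1)): print(onz(T,*max(a)[1],z))
g=cv2.cvtColor(T['pixels'],cv2.COLOR_RGB2GRAY)
for v in(170,174,178,182,186): print(v,g[v,350:410].tolist())
for u in(360,363,392,396): print(u,g[150:205,u].tolist())
E
```

```text
[0.24718967 0.32854698 0.23464299] 0.615095494321563 29.97530311346054 [ 0.9  0.6 -1.1] [-0.71  0.44 -0.38  2.21  0.3   0.54 -0.46]
tx,ty,a [[-0.758, 0.652, 0.002], [0.652, 0.758, -0.004], [-0.004, -0.002, -1.0]]
grasp pt [0.2468858  0.32840679 0.15664371]
redT [(np.int32(54), [395.8, 176.81], [392, 173, 9, 9])]
blueT [(np.int32(45), [360.0, 177.0], [356, 175, 9, 5])]
redS [(np.int32(32), [378.75, 239.06], [376, 236, 7, 7])]
blueS [(np.int32(33), [358.39, 221.45], [355, 219, 8, 6])]
[ 0.57510234 -0.07524243  0.09915938]
[0.57729932 0.0203644  0.09941785]
[ 0.5750553  -0.07463936  0.108     ]
[0.57854671 0.01956913 0.1       ]
170 [255, 255, 190, 105, 140, 146, 150, 149, 150, 145, 147, 144, 142, 146, 149, 135, 183, 249, 254, 250, 249, 249, 249, 249, 249, 250, 249, 249, 249, 249, 251, 255, 255, 89, 10, 26, 32, 103, 153, 147, 143, 145, 145, 143, 142, 145, 142, 144, 141, 144, 144, 139, 140, 147, 233, 253, 249, 248, 248, 248]
174 [255, 255, 177, 122, 136, 149, 150, 142, 146, 148, 144, 143, 152, 146, 150, 136, 188, 250, 254, 251, 250, 250, 250, 249, 250, 249, 250, 249, 250, 250, 254, 241, 
[... 1400 characters left out ...]
, 147, 146, 148, 146, 144, 146, 151, 141, 143, 145, 110, 114, 145, 148, 144, 147, 146, 145, 130, 65, 38, 28, 182, 255, 255, 175, 66, 0, 121, 212, 225, 223, 217, 245, 251, 247]
392 [47, 91, 124, 132, 184, 249, 253, 248, 248, 248, 249, 252, 250, 166, 112, 194, 173, 113, 147, 142, 145, 144, 141, 146, 145, 135, 112, 105, 79, 94, 114, 133, 150, 144, 146, 145, 161, 120, 38, 42, 35, 65, 85, 87, 96, 57, 7, 111, 156, 146, 128, 240, 255, 249, 247]
396 [81, 96, 126, 138, 124, 234, 254, 248, 248, 248, 249, 253, 246, 156, 77, 74, 72, 118, 142, 146, 142, 145, 130, 95, 54, 58, 58, 56, 53, 58, 59, 53, 113, 150, 141, 146, 155, 117, 33, 35, 26, 129, 137, 85, 92, 56, 11, 103, 153, 137, 132, 236, 255, 249, 247]
```

```bash
python3 - <<'E'
from h import *
T,W=load('t7'),load('w2')
g=cv2.cvtColor(T['pixels'],cv2.COLOR_RGB2GRAY).astype(int)
for u in(371,375,379,405,425,440): print(u,g[158:200,u].tolist())
h=cv2.cvtColor(W['pixels'],cv2.COLOR_RGB2GRAY).astype(int)
for u in(220,240,255): print('w2',u,h[100:190,u].tolist())
# cabinet outer edges in top0 at z=.12 (bright frame vs dark bench)
g0=cv2.cvtColor(load('top0')['pixels'],cv2.COLOR_RGB2GRAY).astype(int)
for nm,rng,sl in(('far',range(350,470,20),(110,130)),('near',range(350,470,20),(225,245))):
    P=[]
    for u in rng:
        c=g0[sl[0]:sl[1],u];dd=np.diff(c);i=np.argmax(dd) if nm=='far' else np.argmin(dd);P.append(onz(T,u,sl[0]+i+.5,.12)[:2])
    P=np.array(P);k=np.polyfit(P[:,1],P[:,0],1);print(nm,P.round(4).tolist(),'slope dx/dy',k[0],'x at y=-.025',np.polyval(k,-.025))
E
```

```text
371 [249, 249, 249, 248, 248, 249, 250, 250, 248, 248, 250, 249, 249, 250, 250, 250, 250, 251, 252, 207, 221, 252, 249, 250, 249, 249, 249, 251, 255, 239, 131, 234, 255, 250, 248, 248, 249, 248, 249, 249, 249, 247]
375 [249, 249, 249, 249, 249, 248, 250, 249, 249, 249, 250, 248, 250, 250, 250, 248, 249, 251, 243, 229, 241, 249, 249, 249, 249, 249, 248, 252, 255, 238, 139, 231, 255, 249, 248, 248, 248, 248, 249, 249, 249, 248]
379 [248, 248, 249, 249, 249, 249, 250, 249, 247, 249, 249, 248, 249, 250, 250, 250, 250, 252, 248, 184, 224, 252, 249, 249, 248, 250, 249, 248, 253, 239, 140, 233, 255, 251, 249, 249, 248, 249, 248, 249, 249, 249]
405 [247, 248, 247, 248, 248, 247, 248, 247, 248, 250, 250, 252, 253, 255, 254, 254, 255, 255, 242, 203, 245, 255, 255, 254, 255, 255, 254, 255, 255, 236, 114, 227, 252, 247, 247, 247, 247, 247, 248, 245, 245, 245]
425 [246, 246, 248, 246, 245, 248, 248, 247, 246, 248, 248, 248, 248, 248, 248, 248, 249, 251, 225, 224, 251, 247, 249, 248, 248, 247, 247, 250, 252, 204, 114, 231, 253, 247, 246, 245, 244, 247, 247, 245, 244, 244]
440 [246, 246, 246, 245, 
[... 1223 characters left out ...]
64, 169, 171, 153, 97, 99, 121, 161, 171, 175, 182, 170, 168, 168, 171, 172, 169, 171, 169, 170, 171, 176, 171, 171, 170, 171, 173, 171, 159, 96, 103, 141, 181, 174, 175, 173, 173, 172, 171, 172, 170, 171, 172, 173, 170, 172, 173, 174, 172, 170, 171, 171, 168, 170, 172, 168, 170, 170, 172, 174, 171, 172, 171, 169, 168, 171, 173, 173]
far [[0.7284, 0.0424], [0.7268, -0.0108], [0.7279, -0.0641], [0.7263, -0.1172], [0.7247, -0.1703], [0.7231, -0.2233]] slope dx/dy 0.018577327536924985 x at y=-.025 0.727388165281712
near [[0.4279, 0.0526], [0.4265, 0.0008], [0.4251, -0.0509], [0.4237, -0.1026], [0.4249, -0.1544], [0.4235, -0.206]] slope dx/dy 0.015607343090541828 x at y=-.025 0.42606898516389313
```

apply_moves:
  steps:
    - [1, 0.82, -0.94, 0.9, 0, 0, -0.74]
    - [1, 0.82, -0.94, 0.9, 0, 0, -0.74]
    - [1, 0.82, -0.94, 0.9, 0, 0, -0.74]
    - [1, 0.82, -0.94, 0.9, 0, 0, -0.74]
    - [1, 0.82, -0.94, 0.9, 0, 0, -0.74]

```text
time: 27.88
position: [0.3701, 0.1871, 0.3697]
eef_rot: [-1.638, -2.676, 0.004]
wrist_force: [0.6, 0.7, -2.2]
width: 0.613
grasp_force: 30.0
```

apply_moves:
  steps:
    - [1, 0.82, -0.94, 0.9, 0, 0, -0.74]
    - [1, 0.82, -0.94, 0.9, 0, 0, -0.74]
    - [1, 0.82, -0.94, 0.3, 0, 0, -0.74]
    - [1, 0.82, -0.94, 0, 0, 0, -0.74]
    - [1, 0, 0, 0, 0, 0, 0]

```text
time: 28.5
position: [0.4692, 0.073, 0.4313]
eef_rot: [-2.035, -2.389, 0.005]
wrist_force: [-1.1, 0.1, -1.9]
width: 0.615
grasp_force: 30.0
```

```bash
python3 st.py
```

```text
[0.46922591 0.07295025 0.4312908 ] 0.6150294449403422 29.97516095638275 [-1.1  0.1 -1.9] [-0.07  0.24 -0.19  1.79  0.05  1.12 -0.11]
tx,ty,a [[-0.159, 0.987, 0.001], [0.987, 0.159, -0.004], [-0.004, -0.0, -1.0]]
grasp pt [0.46888184 0.07294641 0.35329156]
```

```bash
python3 - <<'E'
from h import *
T,W=load('t7'),load('w2')
for u,v0,v1 in((371,177.3,187.9),(379,177.2,187.9),(405,177,187.9),(440,176.5,187)): 
    P,Q=onz(T,u,v0,.028),onz(T,u,v1,.028);print('T',P[:2],Q[:2],((P+Q)/2)[0],np.linalg.norm(P-Q))
for u,v0,v1 in((220,126.3,152),(240,126.3,152),(255,126.5,151.5)):
    P,Q=onz(W,u,v0,.028),onz(W,u,v1,.028);print('W',P[:2],Q[:2],((P+Q)/2)[0],np.linalg.norm(P-Q))
E
```

```text
T [ 0.58833474 -0.0178689 ] [ 0.5579683  -0.01668422] 0.5731515193121433 0.0303895450155699
T [ 0.58797208 -0.04056721] [ 0.55732712 -0.03931329] 0.5726496011859588 0.030670599735809292
T [ 0.58643582 -0.11425531] [ 0.55524534 -0.11278611] 0.5708405787341819 0.031225065677355807
T [ 0.58503255 -0.213325  ] [ 0.55501383 -0.21166134] 0.5700231870270067 0.030064784367476574
W [ 0.55302883 -0.20913623] [ 0.58447372 -0.21167565] 0.5687512750411241 0.03154725605403185
W [ 0.55300789 -0.18446628] [ 0.58445436 -0.18648675] 0.5687311255560945 0.03151131541615493
W [ 0.5532319 -0.1659742] [ 0.5838154  -0.16756055] 0.5685236527790054 0.030624614816602943
```

apply_moves:
  steps:
    - [1, 0.9, -0.8, 0, 0, 0, -0.5]
    - [1, 0.9, -0.8, 0, 0, 0, -0.5]
    - [1, 0.9, -0.8, 0, 0, 0, -0.5]
    - [1, 0.88, -0.9, 0, 0, 0, -0.2]
    - [1, 0, 0, 0, 0, 0, 0]

```text
time: 29.12
position: [0.5763, -0.0251, 0.4307]
eef_rot: [-2.236, -2.201, 0.005]
wrist_force: [-1.4, 0.2, -2.0]
width: 0.62
grasp_force: 30.0
```

```bash
python3 st.py; python3 - <<'E'
from h import *
d=snap('wrist','w11'); t=snap('top','t11')
cv2.imwrite('pics/m11.png',np.vstack([d['pixels'][:,:,::-1][:300],cv2.resize(t['pixels'][120:240,330:586,::-1],(640,300))]))
E
```

```text
[ 0.57626108 -0.0250819   0.43069222] 0.6197317599786254 29.975002706050873 [-1.4  0.2 -2. ] [ 0.06  0.41 -0.1   1.54  0.04  1.2  -0.06]
tx,ty,a [[0.016, 1.0, 0.001], [1.0, -0.016, -0.005], [-0.005, 0.001, -1.0]]
grasp pt [ 0.57586379 -0.0250017   0.35269327]
```

View pics/m11.png

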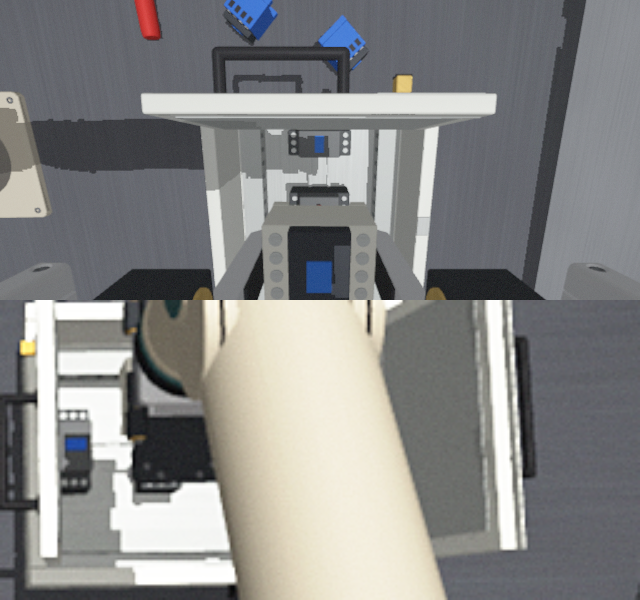

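The wrist view shows the contactor held centred (blue mark at about (319,277)), the +y device's mark at (320,145), and the bolt knob still withdrawn at (403,83). I'll measure the rail relative to the tool in this still view.

```bash
python3 - <<'E'
from h import *
d=load('w11');p=d['pixels'];g=cv2.cvtColor(p,cv2.COLOR_RGB2GRAY).astype(int);hsv=cv2.cvtColor(p,cv2.COLOR_RGB2HSV)
m=cv2.inRange(hsv,(100,90,50),(128,255,255));k,l,st,ce=cv2.connectedComponentsWithStats(m)
for i in range(1,k):
  if st[i,4]>20 and st[i,1]>100: print(st[i],ce[i],onz(d,*ce[i],.099))
for v in(166,172,178,183): print(v,g[v,280:360].tolist())
for v in(135,150): print(v,g[v,278:362].tolist())
for z,pts in((.098,[(289,145),(350,145)]),(.28,[(143,95),(496,95)]),(.12,[(214,200),(430,200)])): print([onz(d,*q,z) for q in pts])
print('tool axis px', [proj(d,np.array([.5759,-.0250,z])) for z in (.3,)], 'cam',ray(d,320,200))
E
```

```text
[314 136  11  17 172] [318.62209302 143.84302326] [0.57579522 0.02006218 0.099     ]
[306 260  27  34 889] [318.75253093 276.41169854] [ 0.57278634 -0.17569388  0.099     ]
166 [127, 127, 129, 130, 130, 131, 132, 132, 132, 131, 130, 131, 130, 130, 132, 130, 131, 131, 131, 131, 129, 130, 129, 132, 130, 131, 130, 131, 131, 131, 132, 125, 126, 131, 131, 134, 133, 131, 190, 211, 211, 211, 210, 207, 209, 210, 212, 201, 206, 211, 212, 213, 213, 214, 214, 211, 213, 215, 215, 214, 213, 214, 213, 213, 212, 214, 212, 212, 214, 215, 217, 217, 214, 213, 214, 213, 214, 215, 215, 215]
172 [201, 204, 179, 145, 128, 134, 132, 130, 128, 129, 130, 131, 131, 129, 129, 130, 132, 131, 188, 205, 205, 206, 205, 183, 161, 162, 143, 132, 132, 131, 132, 127, 129, 131, 129, 131, 133, 189, 207, 209, 209, 211, 209, 208, 208, 209, 209, 201, 204, 210, 211, 213, 213, 211, 213, 211, 214, 215, 212, 212, 212, 212, 211, 212, 212, 210, 212, 211, 213, 214, 216, 215, 213, 212, 213, 213, 213, 215, 213, 214]
178 [202, 203, 205, 206, 204, 208, 207, 207, 206, 203, 203, 207, 208, 206, 206, 207, 207, 207, 205, 206, 206, 208, 20
[... 1227 characters left out ...]
 73, 73, 70, 73, 73, 71, 74, 69, 75, 72, 75, 71, 73, 78, 80, 79, 82, 77, 80, 82, 77, 78, 75, 70, 72, 76, 75, 115, 130, 132, 134, 132, 133, 132, 133, 134, 134, 114, 102, 102, 152, 201, 216, 214, 214, 186, 130, 95, 167, 212, 219, 216, 215, 215, 216, 216, 216, 216, 215, 217]
[array([0.53593452, 0.01910156, 0.098     ]), array([0.61793247, 0.01779206, 0.098     ])]
[array([0.44944822, 0.06888335, 0.28      ]), array([0.70587964, 0.06467173, 0.28      ])]
[array([ 0.43518704, -0.05008299,  0.12      ]), array([ 0.72287992, -0.05452102,  0.12      ])]
tool axis px [array([318.74858037, 223.8703753 ])] cam (array([0.57778233, 0.04704776, 0.51365028]), array([-0.00309619, -0.24462052, -0.9696294 ]))
```

apply_moves:
  steps:
    - [1, -0.04, 0, -1, 0, 0, 0]
    - [1, 0, 0, -1, 0, 0, 0]
    - [1, 0, 0, -1, 0, 0, 0]
    - [1, 0, 0, -1, 0, 0, 0]
    - [1, 0, 0, -1, 0, 0, 0]

```text
time: 29.85
position: [0.5736, -0.0213, 0.2814]
eef_rot: [-2.23, -2.207, 0.001]
wrist_force: [0.1, 0.3, -2.2]
width: 0.616
grasp_force: 30.0
```

apply_moves:
  steps:
    - [1, 0, 0, -1, 0, 0, 0]
    - [1, 0, 0, -0.7, 0, 0, 0]
    - [1, 0, 0, 0, 0, 0, 0]
    - [1, 0, 0, 0, 0, 0, 0]

```text
time: 30.35
position: [0.5748, -0.0224, 0.232]
eef_rot: [-2.233, -2.206, -0.0]
wrist_force: [0.0, -0.2, -1.6]
width: 0.613
grasp_force: 30.0
```

```bash
python3 st.py; python3 - <<'E'
from h import *
d=load('w11')
for v,us in((168,(311.5,327.5)),(178,(306.9,326)),(178,(309,326.5))):
    print([onz(d,u,v,z)[:2].round(4).tolist() for z in(.028,.013) for u in us])
w=snap('wrist','w12');hsv=cv2.cvtColor(w['pixels'],cv2.COLOR_RGB2HSV)
m=cv2.inRange(hsv,(100,90,50),(128,255,255));k,l,st,ce=cv2.connectedComponentsWithStats(m)
for i in range(1,k):
  if st[i,4]>20: print(st[i],ce[i],onz(w,*ce[i],.099))
E
```

```text
[ 0.574774   -0.02244801  0.23195468] 0.613289422642549 29.975101947784424 [ 0.  -0.2 -1.6] [ 0.05  0.61 -0.09  1.8   0.07  0.74 -0.09]
tx,ty,a [[0.012, 1.0, 0.002], [1.0, -0.012, -0.002], [-0.002, 0.002, -1.0]]
grasp pt [ 0.57460792 -0.02227629  0.15395504]
[[0.5634, -0.0224], [0.589, -0.0229], [0.563, -0.0246], [0.5894, -0.025]]
[[0.5557, -0.0385], [0.5865, -0.039], [0.555, -0.0412], [0.5867, -0.0417]]
[[0.559, -0.0386], [0.5873, -0.039], [0.5585, -0.0412], [0.5876, -0.0417]]
[310 151  19  33 607] [319.23558484 166.88962109] [0.5756698  0.01966111 0.099     ]
[306 260  27  34 884] [318.66289593 276.49773756] [ 0.57418421 -0.06617717  0.099     ]
```

apply_moves:
  steps:
    - [1, 0.03, -0.1, 0, 0, 0, 0]
    - [1, 0, 0, -0.7, 0, 0, 0]
    - [1, 0, 0, -0.7, 0, 0, 0]
    - [1, 0, 0, -0.7, 0, 0, 0]
    - [1, 0, 0, 0, 0, 0, 0]

```text
time: 31.02
position: [0.5748, -0.0267, 0.1671]
eef_rot: [-2.233, -2.203, 0.005]
wrist_force: [-0.7, 0.1, -1.7]
width: 0.61
grasp_force: 30.0
```

```bash
python3 st.py; python3 - <<'E'
from h import *
w=snap('wrist','w13');s=r.read_state();hsv=cv2.cvtColor(w['pixels'],cv2.COLOR_RGB2HSV)
m=cv2.inRange(hsv,(100,90,50),(128,255,255));k,l,st,ce=cv2.connectedComponentsWithStats(m)
for i in range(1,k):
  if st[i,4]>20: print(st[i],ce[i],onz(w,*ce[i],.099),'contactor plane',onz(w,*ce[i],s['position'][2]-.051))
E
```

```text
[ 0.57481759 -0.02665353  0.16714987] 0.6101375007192346 29.97507870197296 [-0.7  0.1 -1.7] [ 0.05  0.71 -0.08  1.84  0.09  0.61 -0.1 ]
tx,ty,a [[0.014, 1.0, 0.001], [1.0, -0.014, -0.006], [-0.006, 0.002, -1.0]]
grasp pt [ 0.57436794 -0.02653179  0.08915126]
[351   0  19  15 165] [361.           5.07878788] [0.59490237 0.09543867 0.099     ] contactor plane [0.5926688  0.0894538  0.11708445]
[ 307  154   26   47 1190] [319.41848739 176.47647059] [0.57560591 0.01954266 0.099     ] contactor plane [0.57568114 0.02263866 0.11708445]
[306 260  27  34 880] [318.66931818 276.57386364] [ 0.57444837 -0.03576833  0.099     ] contactor plane [ 0.5746621  -0.02605443  0.11708445]
```

apply_moves:
  steps:
    - [1, 0.02, 0, -0.4, 0, 0, 0]
    - [1, 0, 0, -0.4, 0, 0, 0]
    - [1, 0, 0, -0.1, 0, 0, 0]
    - [1, 0, 0, 0, 0, 0, 0]

```text
time: 31.58
position: [0.576, -0.0264, 0.1406]
eef_rot: [-2.233, -2.204, 0.003]
wrist_force: [-0.1, 0.2, -0.9]
width: 0.616
grasp_force: 30.0
```

apply_moves:
  steps:
    - [1, 0, 0, -0.1, 0, 0, 0]
    - [1, 0, 0, -0.05, 0, 0, 0]
    - [1, 0, 0, 0, 0, 0, 0]

```text
time: 31.95
position: [0.5761, -0.0264, 0.1363]
eef_rot: [-2.234, -2.204, 0.002]
wrist_force: [-0.3, 0.2, -1.5]
width: 0.619
grasp_force: 30.0
```

```bash
python3 st.py
```

```text
[ 0.5760666  -0.02644934  0.13634644] 0.6185396505281122 29.975075125694275 [-0.3  0.2 -1.5] [ 0.04  0.75 -0.07  1.85  0.09  0.54 -0.1 ]
tx,ty,a [[0.013, 1.0, 0.002], [1.0, -0.013, -0.004], [-0.004, 0.002, -1.0]]
grasp pt [ 0.57579313 -0.02632624  0.05834702]
```

apply_moves:
  steps:
    - [1, -0.02, 0, -0.08, 0, 0, 0]
    - [1, 0, 0, 0, 0, 0, 0]

```text
time: 32.2
position: [0.5753, -0.0264, 0.1338]
eef_rot: [-2.233, -2.204, 0.003]
wrist_force: [-0.8, -0.4, -1.0]
width: 0.614
grasp_force: 30.0
```

apply_moves:
  steps:
    - [1, 0, 0, -0.08, 0, 0, 0]
    - [1, 0, 0, 0, 0, 0, 0]

```text
time: 32.45
position: [0.5754, -0.0264, 0.1314]
eef_rot: [-2.234, -2.204, 0.002]
wrist_force: [-0.5, 0.3, -1.5]
width: 0.617
grasp_force: 30.0
```

apply_moves:
  steps:
    - [1, 0, 0, -0.06, 0, 0, 0]
    - [1, 0, 0, 0, 0, 0, 0]

```text
time: 32.7
position: [0.5754, -0.0264, 0.1296]
eef_rot: [-2.234, -2.204, 0.002]
wrist_force: [-1.4, -0.1, -1.6]
width: 0.618
grasp_force: 30.0
```

Already below the rail-lip height with no contact, so the groove is over the rail.

apply_moves:
  steps:
    - [1, 0, 0, -0.04, 0, 0, 0]
    - [1, 0, 0, 0, 0, 0, 0]

```text
time: 32.95
position: [0.5754, -0.0264, 0.1285]
eef_rot: [-2.234, -2.204, 0.002]
wrist_force: [-0.2, 0.7, -1.5]
width: 0.615
grasp_force: 30.0
```

apply_moves:
  steps:
    - [1, 0, 0, -0.04, 0, 0, 0]
    - [1, 0, 0, 0, 0, 0, 0]

```text
time: 33.2
position: [0.5755, -0.0264, 0.1283]
eef_rot: [-2.234, -2.204, 0.002]
wrist_force: [-1.3, -0.8, 4.8]
width: 0.618
grasp_force: 30.0
```

apply_moves:
  steps:
    - [1, 0, 0, -0.03, 0, 0, 0]
    - [1, 0, 0, 0, 0, 0, 0]

```text
time: 33.45
position: [0.5755, -0.0264, 0.1282]
eef_rot: [-2.234, -2.204, 0.002]
wrist_force: [-3.6, 0.4, 12.8]
width: 0.615
grasp_force: 30.0
```

Seated at TCP z = 0.128 with 13 N, which is the home height. I release and withdraw upward.

apply_moves:
  steps:
    - [0.15, 0, 0, 0, 0, 0, 0]
    - [0.15, 0, 0, 0, 0, 0, 0]
    - [0.15, 0, 0, 0, 0, 0, 0]
    - [0.15, 0, 0, 0.4, 0, 0, 0]
    - [0.15, 0, 0, 0.8, 0, 0, 0]

```text
time: 34.08
position: [0.575, -0.0264, 0.1626]
eef_rot: [-2.233, -2.203, 0.004]
wrist_force: [0.2, -0.2, 0.1]
width: 0.85
grasp_force: 0.0
```

apply_moves:
  steps:
    - [0.15, 0, 0, 0.9, 0, 0, 0]
    - [0.15, 0, 0, 0.9, 0, 0, 0]
    - [0.15, 0, 0, 0.9, 0, 0, 0]
    - [0.15, 0, 0, 0.9, 0, 0, 0]
    - [0.15, 0, 0, 0.9, 0, 0, 0]

```text
time: 34.7
position: [0.5754, -0.0264, 0.2992]
eef_rot: [-2.234, -2.204, 0.001]
wrist_force: [0.4, 0.1, -0.7]
width: 0.854
grasp_force: 0.0
```

apply_moves:
  steps:
    - [0.15, 0, 0, 0.9, 0, 0, 0]
    - [0.15, 0, 0, 0.9, 0, 0, 0]
    - [0.15, 0, 0, 0.9, 0, 0, 0]
    - [0.15, 0, 0, 0.9, 0, 0, 0]
    - [0.15, 0, 0, 0, 0, 0, 0]

```text
time: 35.33
position: [0.5761, -0.0264, 0.4081]
eef_rot: [2.236, 2.207, 0.004]
wrist_force: [0.2, -0.3, -0.2]
width: 0.85
grasp_force: 0.0
```

```bash
python3 st.py; python3 - <<'E'
from h import *
w=snap('wrist','w14');hsv=cv2.cvtColor(w['pixels'],cv2.COLOR_RGB2HSV)
m=cv2.inRange(hsv,(100,90,50),(128,255,255));k,l,st,ce=cv2.connectedComponentsWithStats(m)
for i in range(1,k):
  if st[i,4]>20: print(st[i],ce[i],onz(w,*ce[i],.099),'contactor plane',onz(w,*ce[i],.077))
m=cv2.inRange(hsv,(12,110,90),(32,255,255));k,l,st,ce=cv2.connectedComponentsWithStats(m)
print('brass',[(st[i].tolist()) for i in range(1,k) if st[i,4]>20])
E
```

```text
[ 0.57614816 -0.02637176  0.40810986] 0.8496259062590954 0.0 [ 0.2 -0.3 -0.2] [ 0.07  0.42 -0.1   1.58  0.04  1.14 -0.06]
tx,ty,a [[0.013, 1.0, 0.002], [1.0, -0.013, 0.002], [0.002, 0.002, -1.0]]
grasp pt [ 0.57627331 -0.02624975  0.33011006]
[219   0  55  35 955] [250.81361257  11.93717277] [0.50223337 0.17022264 0.099     ] contactor plane [0.49804005 0.17720965 0.077     ]
[316   8  51  45 930] [342.26989247  28.91182796] [0.60707034 0.15135106 0.099     ] contactor plane [0.6087592  0.15727922 0.077     ]
[225  17  13  13  41] [230.95121951  23.65853659] [0.47848513 0.15846732 0.099     ] contactor plane [0.47295935 0.16479476 0.077     ]
[323  52  16  18 161] [332.47826087  57.8757764 ] [0.59562124 0.1205293  0.099     ] contactor plane [0.59666771 0.12472812 0.077     ]
[352  56  10  11  36] [356.47222222  60.94444444] [0.62413429 0.11679495 0.099     ] contactor plane [0.62678057 0.12078425 0.077     ]
[312 136  11  18 181] [317.46961326 144.45303867] [0.57631752 0.01965999 0.099     ] contactor plane [0.5762809  0.01819926 0.077     ]
[313 171  11  13 130] [317.57692308 177.02307692] [ 0.57583282 -0.0221049   0.099     ] contactor plane [ 0.57576901 -0.02590898  0.077     ]
brass [[399, 68, 22, 19, 361], [139, 288, 34, 62, 948], [466, 288, 33, 62, 926], [259, 366, 350, 17, 4181]]
```

```bash
python3 - <<'E'
from h import *
t=snap('top','t15')['pixels'].astype(int);o=load('top0')['pixels'].astype(int)
for n,(a,b,c,e) in dict(meter=(150,170,192,245),carton=(232,125,264,160),sd=(232,262,310,283),blues=(198,200,227,228),b2=(230,228,258,254),b3=(282,203,310,230),b4=(298,157,326,184)).items():
    print(n,(abs(t[b:e,a:c]-o[b:e,a:c]).max(2)>60).mean().round(3))
E
python3 -c "
from rig import r
print(r.finish_job())"
```

```text
meter 0.0
carton 0.0
sd 0.0
blues 0.0
b2 0.0
b3 0.0
b4 0.0
the job is handed in; nothing more can be done
None
```

The job is handed in at about 35 s of the 72 s: the bolt is pulled to its end stop, both leaves stand open, the contactor sits at its home height in the gap on the rail, and the carton, multimeter, screwdriver and blue look-alikes show no change from the first top picture.

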